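Open the sprung lid of the egg steamer, load the egg, latch it shut

TASK

Put the egg from the wooden rack on to steam: press the paddle at the front of the egg steamer to release the lid, keeping a finger over the lid's lip so that the strong spring cannot fling it back, and let it up gently until it stands fully open by itself. Stand the egg upright in the empty cup of the steamer, letting it settle in the cup before you let go, then shut the lid until it latches. Grip the egg lightly, keep both eggs upright, leave the other egg in its cup, and do not knock over or shift the mug, the jar or the tin standing near.

Things in the scene. Friction and masses are not known exactly. Their poses are not given: they have to be found in the camera images.
- steamer: Egg steamer: steel box 150 (x) x 196 (y) x 78 mm high, with a grey domed lid and a black latch housing on its front, out to x = -136 mm, y = +-37 mm. It stands fast. Origin: centre of its underside; x points from its front to its back (hinge side), y to its left, z up. Rim at z = 78 mm. Inside, 48 mm up, is a deck with two upright round cups side by side.
- lid (a joint): Angle of the lid in rad: 0 shut, 1.75 at its stop, leaning back just past upright. A spring pushes it open all the way (1 to 2 N at the lip) and holds it there. Let go at release, it flies up within a second and slams (over 3.5 rad/s beyond 1.3 rad). To latch, push the lip down with 4 to 12 N to 0 or a little below (seal gives to -0.012); latched, it stays below 0.02 by itself.
- lid_lip (a point): Point on the outer (top) face of the lid's flat front lip, mid-width, 12 mm from the front edge, 150 mm from the hinge axis and 6 mm above its plane; moves with the lid. The lip is 28 mm deep, 200 mm wide, 6 mm thick; when shut it spans the steamer's x = -84 to -56 mm, top at z = 86 mm. The dome behind spans x = -60 to +60 mm, top at z = 135 mm (139 with the vent).
- lid_hinge (a point): Middle of the lid's hinge axis, which runs along the steamer's y at x = +78 mm, z = 80 mm; axes along the steamer's.
- paddle (a joint): Angle of the release paddle in rad, 0 at rest, 0.27 fully pressed; it springs back. It frees the lid at 0.15 to 0.2. As the lid is shut, the latch dips the paddle and lets it back up; a paddle held down keeps the lid from latching, so shut the lid by its lip beside the paddle.
- paddle_top (a point): Centre of the top of the release paddle, a grey ribbed plate 36 (x) x 56 (y) mm in front of the lip; at rest x = -128 to -92 mm, z = 97 mm in the steamer's frame, 11 mm above the lip's top. Pressed straight down here it sinks about 6 mm at 2 to 7 N, then meets its stop, still 4 to 5 mm above the lip. It tilts about an axis behind it.
- cup0 (a point): Centre of the mouth of the steamer's left cup (+y; holds the other egg). All cups: inner diameter 38 mm, wall 4.5 mm, 18 mm deep, mouth at z = 66 mm in the steamer's frame, at its x = 0, y = +43 and -43 mm.
- cup1 (a point): Centre of the mouth of the steamer's right cup (-y), empty at the start.
- rack: Wooden egg rack, 184 (x) x 66 (y) mm, with a row of three round cups along its x, 60 mm apart, mouths at z = 28 mm; stands fast. Origin: centre of its underside. The egg stands in the middle cup.
- egg: The egg to load: 60 mm high, 45 mm thick at its widest, which is about 30 mm above its foot, pointed end down, 60 g. Origin: its foot; z along its long axis. It cracks if gripped with more than 25 N.
- egg_mid (a point): Middle of the egg, 30 mm above its foot. Seated in a steamer cup it lies about 20 mm above the cup's mouth.
- egg_inside: The other egg, the same size, standing in the steamer's left cup under the lid.
- egg_inside_mid (a point): Middle of the other egg.
- mug: White mug, 89 x 120 x 98 mm, bystander. Origin: centre of its underside.
- honey: Jar with a screw lid, 68 x 68 x 100 mm, bystander. Origin: centre of its underside.
- tomato: Low food tin with a ring pull, 75 x 75 x 58 mm, bystander. Origin: centre of its underside.

How it is judged:
By the outcome, as a careful person would: the job done as asked, in the order asked, and still so for the second after the job is handed in, with the robot touching nothing.
It also fails if it takes over 72 s, if anything falls off the work surface, if the arm or the gripper's body presses on something with over 40 N, if the wrist force passes 120 N, or if a joint passes its speed limit or range.

ROBOT

A 6-joint arm with a two-finger parallel gripper is mounted at the origin on a cart in front of the work surface, level with it; the furniture and walls round the work are solid. World frame = base frame: x ahead of the robot, y to its left, z up, the work surface at z = 0. Lengths are in m, angles in rad, forces in N, time in s.
With the tool pointing down it reaches from about 0.3 to 0.85 m from the base axis. Payload 5.4 kg.
Tool frame: the origin (TCP) lies midway between the tips of the shut fingers; the grasp point (between the pads) lies 19 mm behind it (r.grip_point_offset is the distance from the TCP to the grasp point, in m); z points along the fingers, y is the line along which they close (so a half turn about z gives the same grasp; the last joint's range is limited). The gripper opens to 85 mm and grips with 20 to 120 N. Pads are 22 mm wide; open, the fingers measure 114 mm over their backs; the gripper's body (76 mm by 85 mm) begins 54 mm behind the grasp point. The pads swing forward as they close: fully open they stand 13 mm farther back than shut.
Start: joints at [0.94, 0.158, 1.597, -0, 1.386, -0.21], TCP at [0.235, 0.525, 0.231] pointing down, gripper open.
Joint ranges: [-2.91, 2.91], [-0.94, 2.29], [0.18, 2.7], [-1.29, 4.43], [0.17, 2.64], [-3, 3]. Speed limits (rad/s): [2.57, 2.57, 3.14, 3.14, 3.14, 3.14].

INTERFACE

Orientations are given as a rotation vector (axis times angle).
In Python, from bench import r gives the robot as it stands.
- The arm moves only by the shell command python3 drive.py 'ROWS' [OPENING] [FORCE]. ROWS is a JSON list that holds a single list of rows (three levels of brackets), with 1 to 20 rows, each of 6 numbers: dx, dy, dz in m, then a rotation vector rx, ry, rz in rad; each row shifts and turns the commanded pose from where the row before left it, along the tool's axes as they then stand; what a row does not reach is not made up. A row lasts 1/8 s, in which the tool goes at most 0.0625 m and 0.188 rad, less where a joint would pass 70% of its speed; a pose out of reach is approached as far as the arm can. OPENING is the finger opening in m, set as the command begins (- or left out keeps the last). The fingers move at their own pace and stop on an object; FORCE is the grip in N (left out, the last holds). Time passes only in rows, so rows that do not move let the fingers close. It prints the time, the measured TCP pose, the force, the opening and the grip force at its end. Input that does not fit is refused with a message, and nothing moves.
- r.observe(): the state, without advancing time (a new reading comes with each control period).
- r.get_image(name): name is "scene" or "top" or "wrist"; returns a dict with "frame" (384x512x3 uint8, blue, green, red), "fovy" (degrees; the focal length in pixels is half the picture's height over the tangent of half this angle, whatever the lens; pixels are square), "cx", "cy" (the principal point, pixels), "R" (3x3) and "t" (3): a world point X has camera coordinates R X + t. Camera axes: x right, y down, z forward; pixel columns grow to the right and rows downward; lengths in m; the calibration is good to about 2 mm. A picture is of the moment at which its call begins. There is no depth.
- r.job_done(): hands the job in; it is judged then, once.
The state is a dict: "time": time; "joint_pos": joint angles; "joint_vel": joint speeds; "joint_torque": joint torques, N m; "tcp_pos": TCP position; "orientation": TCP orientation; "ft_force": force on the tool from outside, world axes, zero at the start; "ft_torque": the same for the moment, N m; "gripper_width": finger opening in m; "gripper_force": force on a finger pad.
Only numpy, scipy, OpenCV 4.12 (cv2) and the standard library are available. Lean on these libraries where they do the work, as an engineer would, in place of code of your own. Each camera call takes 0.05 s, during which the arm holds its last target. There are 200 camera calls.

## Working session

There is one attempt and no reset: what is moved stays moved. The work goes in short steps, Python scripts to look and compute and a shell command to move; the robot and the scene stay as the last step left them, time stands still between calls to the robot, and variables do not carry over. Pictures are saved under pics/ and viewed, at most 10 in all, crops included, and the job is handed in when it is done.

```bash
ls; mkdir -p pics
python3 - <<'E'
from bench import r
import cv2,numpy as np,pickle
d={}
for n in["scene","top","wrist"]:
    i=r.get_image(n);d[n]=i;cv2.imwrite(f"pics/{n}0.png",i["frame"])
    print(n,i["fovy"],i["cx"],i["cy"],np.round(i["R"],3).tolist(),np.round(i["t"],3).tolist())
pickle.dump(d,open("d0.pkl","wb"))
c=np.hstack([cv2.resize(d["scene"]["frame"],None,fx=1,fy=1)])
cv2.imwrite("pics/top0x.png",cv2.resize(d["top"]["frame"],(800,600)));cv2.imwrite("pics/scene0x.png",cv2.resize(d["scene"]["frame"],(800,600)))
o=r.observe();print(o)
E
```

```text
bench.py
drive.py
pics
scene 46.71122114705797 256.4126213550577 196.116717125398 [[-0.956, -0.292, -0.009], [-0.243, 0.812, -0.53], [0.162, -0.505, -0.848]] [0.543, 0.078, 1.333]
top 44.70317290605427 254.7425672922835 191.40819330060648 [[-0.027, -0.999, -0.03], [-0.981, 0.032, -0.192], [0.193, 0.025, -0.981]] [0.151, 0.524, 1.176]
wrist 68.5363304577271 255.09691585151796 189.9160992555326 [[0.408, 0.913, -0.002], [0.875, -0.391, 0.287], [0.261, -0.119, -0.958]] [-0.575, -0.039, 0.38]
{'time': 0.15, 'joint_pos': array([ 9.39908400e-01,  1.58928663e-01,  1.59793343e+00, -2.33766743e-05,
        1.38618055e+00, -2.10081331e-01]), 'joint_vel': array([ 0.00084343, -0.00103523, -0.00503107, -0.00092624, -0.00220647,
        0.00035997]), 'joint_torque': array([ 4.89892445e-04, -3.96369874e+01, -3.31788218e+01, -1.21778507e-04,
        5.43549089e-03, -3.25219992e-05]), 'tcp_pos': array([0.23462683, 0.52445336, 0.23053415]), 'orientation': array([-6.56009200e-01, -3.07175277e+00,  2.09358867e-03]), 'ft_force': array([ 1.04675466,  0.01128952, -0.14768514]), 'ft_torque': array([ 0.05126907, -0.04841201,  0.0447497 ]), 'gripper_force': 0.0, 'gripper_width': 0.08479727902881187}
```

View pics/top0x.png

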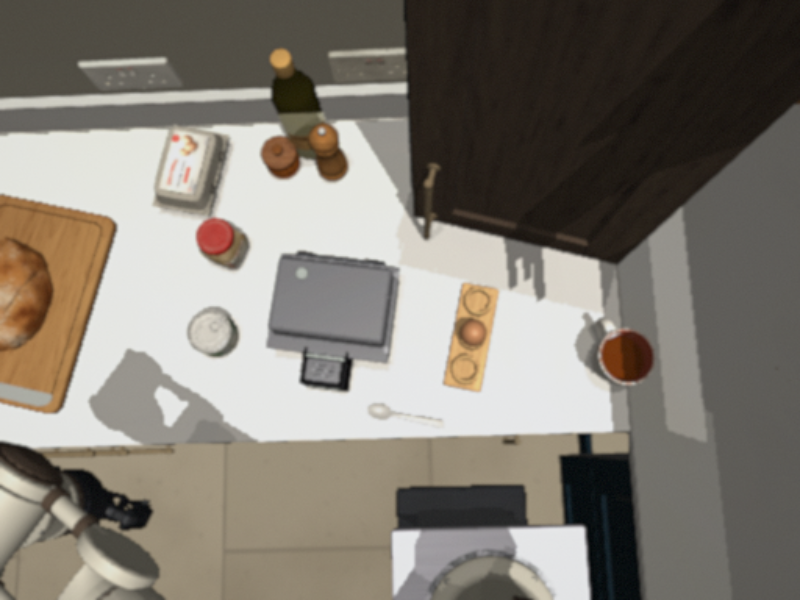

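View pics/scene0x.png

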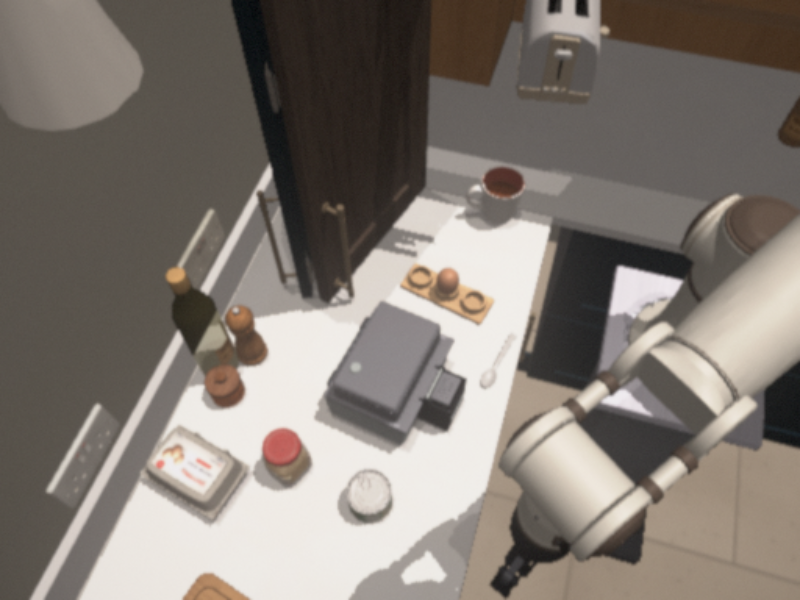

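Top view: steamer at about (330,310) in the 800×600 picture, rack and egg at (471,333), mug (625,355), jar (218,240), tin (212,332), and a cupboard door overhead at right. The scene view shows the same objects. I'll crop closer.

Run:
```python
import cv2,pickle,numpy as np
d=pickle.load(open("d0.pkl","rb"))
def crop(n,x,y,w,h,f):
    c=cv2.resize(d[n]["frame"][y:y+h,x:x+w],None,fx=f,fy=f,interpolation=cv2.INTER_CUBIC)
    for k in range(0,w,20):
        cv2.line(c,(k*f,0),(k*f,6),(0,0,255),1);cv2.putText(c,str(x+k),(k*f,16),0,.35,(0,0,255))
    for k in range(0,h,20):
        cv2.line(c,(0,k*f),(6,k*f),(0,0,255),1);cv2.putText(c,str(y+k),(0,k*f+4),0,.35,(0,0,255))
    return c
cv2.imwrite("pics/ct.png",crop("top",165,150,160,110,5))
cv2.imwrite("pics/cs.png",crop("scene",200,160,140,120,5))
```

```text
(no output)
```

View pics/ct.png

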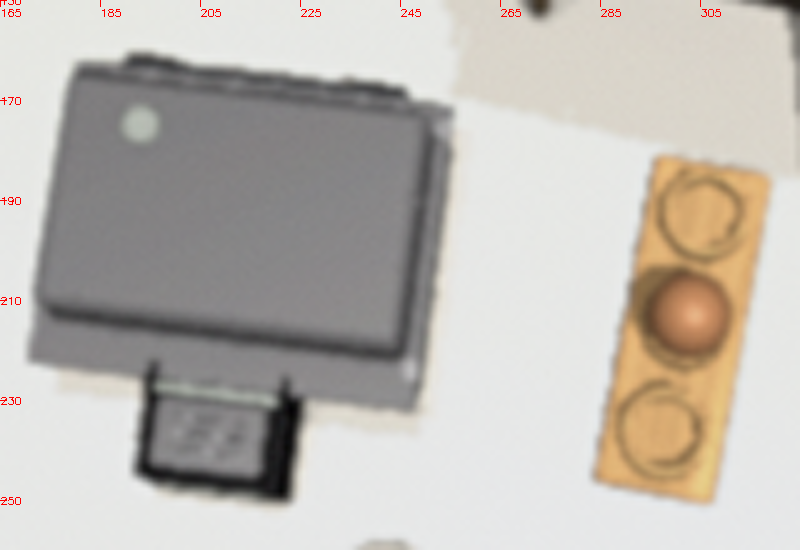

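View pics/cs.png

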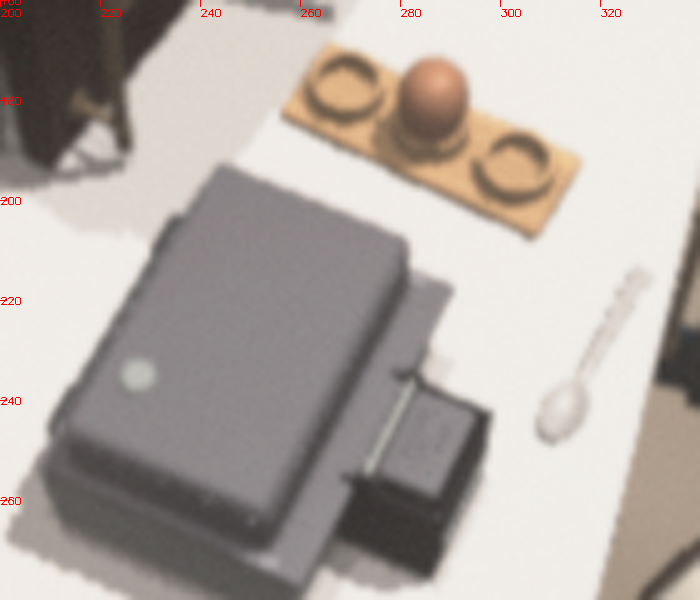

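The crops show the lip's front corners (top: (170.6,222), (248.6,232.4); scene: (290.4,217.6), (260,277.6)), the rack cups and the egg (top (303,212.6), scene (286.6,179.6)). Now I'll compute the poses.

```bash
cat > geo.py <<'E'
import numpy as np,pickle
from scipy.optimize import least_squares
def proj(c,X):
    f=c["frame"].shape[0]/2/np.tan(np.radians(c["fovy"])/2)
    p=np.asarray(c["R"])@X+np.asarray(c["t"]); return np.array([f*p[0]/p[2]+c["cx"],f*p[1]/p[2]+c["cy"]])
def tri(obs,X0=(.5,0,.1)):
    s=least_squares(lambda X:np.concatenate([proj(c,X)-uv for c,uv in obs]),X0); return s.x,np.abs(s.fun).max()
def pose(obs,x0=(.5,0,-1.5)):  # obs: (cam, local pt, uv)
    def f(p):
        c,s=np.cos(p[2]),np.sin(p[2]);R=np.array([[c,-s,0],[s,c,0],[0,0,1]])
        return np.concatenate([proj(k,R@np.array(l)+[p[0],p[1],0])-uv for k,l,uv in obs])
    s=least_squares(f,x0);return s.x,s.fun.round(1)
E
python3 - <<'E'
from geo import *
np.set_printoptions(precision=4,suppress=True)
d=pickle.load(open("d0.pkl","rb"));T,S=d["top"],d["scene"]
for c in(T,S):print(-np.array(c["R"]).T@c["t"])
for n,a,b in[("lipL",(170.6,222),(260,277.6)),("lipR",(248.6,232.4),(290.4,217.6)),("egg",(303,212.6),(286.6,179.6)),("cupfar",(305,193),(268.6,177.6)),("cupnear",(296.6,236.4),(302.4,193.6)),
 ("door near",(265.6,137.6),(205,194)),("door far",(395,167.7),(273,118)),("jartop",(137,150),(181,285)),("tintop",(135,211),(237,315)),("mug",(401,228),(322,116)),("handle bottom",(273,153),(227,190)),("vent",(193,175),(227.6,235))]:
    print(n,*tri([(T,a),(S,b)]))
L=[-.084,.1,.086];R=[-.084,-.1,.086]
print(pose([(T,L,(170.6,222)),(T,R,(248.6,232.4)),(S,L,(260,277.6)),(S,R,(290.4,217.6))],(.5,0.2,0)))
F=[.06,0,.028];N=[-.06,0,.028]
print(pose([(T,F,(305,193)),(T,N,(296.6,236.4)),(S,F,(268.6,177.6)),(S,N,(302.4,193.6))],(.5,0,0)))
E
python3 drive.py '[[[0, 0, 0, 0, 0, 0.187], [0, 0, 0, 0, 0, 0.187], [0, 0, 0, 0, 0, 0.187], [0, 0, 0, 0, 0, 0.187], [0, 0, 0, 0, 0, 0.187], [0, 0, 0, 0, 0, 0.187], [0, 0, 0, 0, 0, 0.187], [-0.034, 0.032, 0.006, 0, 0, 0], [-0.034, 0.032, 0.006, 0, 0, 0], [-0.034, 0.032, 0.006, 0, 0, 0], [-0.034, 0.032, 0.006, 0, 0, 0], [-0.034, 0.032, 0.006, 0, 0, 0], [-0.034, 0.032, 0.006, 0, 0, 0], [-0.034, 0.032, 0.006, 0, 0, 0], [0, 0, 0, 0, 0, 0]]]' 0.03 20
cat >> geo.py <<'E'
def st(o,P=(.5167,.2406,-.1584)):
    from scipy.spatial.transform import Rotation as Ro
    M=Ro.from_rotvec(o["orientation"]).as_matrix(); c,s=np.cos(P[2]),np.sin(P[2])
    d=o["tcp_pos"]-[P[0],P[1],0]
    print("t",o["time"],"steamer xyz mm",np.round(1000*np.array([c*d[0]+s*d[1],-s*d[0]+c*d[1],d[2]]),1),"phi",round(float(np.arctan2(M[1,1],M[0,1])),4),"z",M[:,2].round(3),"F",o["ft_force"].round(1),"w",round(o["gripper_width"],4))
E
python3 - <<'E'
from geo import *;from bench import r;import cv2
np.set_printoptions(precision=3,suppress=True)
st(r.observe());i=r.get_image("wrist");pickle.dump(i,open("w1.pkl","wb"))
print(proj(i,r.observe()["tcp_pos"]))
cv2.imwrite("pics/w1.png",cv2.resize(i["frame"],(800,600)))
E
```

```text
time: 2.02
tcp_pos: [0.4193, 0.2521, 0.1886]
orientation: [-2.395, -2.033, 0.002]
ft_force: [0.2, 0.2, -0.3]
gripper_width: 0.0296
gripper_force: 0.0
t 2.025 steamer xyz mm [-98.   -4.  188.6] phi -0.1635 z [-0.001 -0.001 -1.   ] F [ 0.2  0.2 -0.3] w 0.0296
[250.809 240.455]
```

View pics/w1.png

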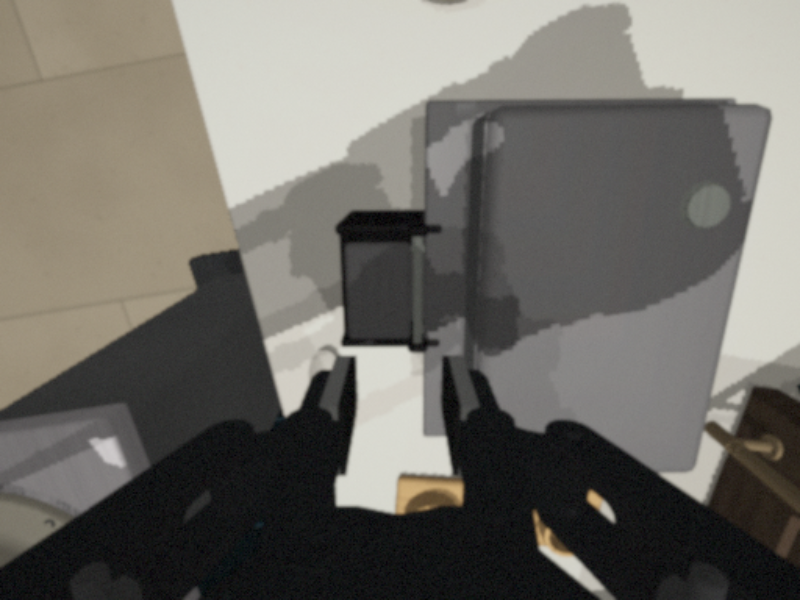

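Wrist view: lip front corners at (428,101) and (424,436) in 800-px coordinates; paddle centre about (378,290); fingers straddle x≈345–455. I'll refit with the wrist view.

Run:
```python
from geo import *
np.set_printoptions(precision=4,suppress=True)
d=pickle.load(open("d0.pkl","rb"));T,S=d["top"],d["scene"];W=pickle.load(open("w1.pkl","rb"))
L=[-.084,.1,.086];R=[-.084,-.1,.086]
w=[(W,L,(273.9,64.6)),(W,R,(271.4,279))]
print(pose(w,(.5,.2,-.16)))
p,f=pose(w*2+[(T,L,(170.6,222)),(T,R,(248.6,232.4)),(S,L,(260,277.6)),(S,R,(290.4,217.6))],(.5,0.2,0));print(p,f)
for l in([-.092,.028,.097],[-.128,.028,.097],[-.128,-.028,.097],[-.092,-.028,.097],[-.084,0,.086],[-.06,.09,.12],[-.06,-.09,.12]):
    c,s=np.cos(p[2]),np.sin(p[2]);print(l,1.5625*proj(W,np.array([p[0]+c*l[0]-s*l[1],p[1]+s*l[0]+c*l[1],l[2]])))
```

```text
(array([ 0.5201,  0.2415, -0.1566]), array([-0. , -0.4,  0. ,  0.7]))
[ 0.5197  0.2414 -0.1574] [-0.3 -0.3 -0.4  0.8 -0.3 -0.3 -0.4  0.8 -1.  -1.  -1.2 -1.5 -1.1 -0.7
 -0.5 -1.2]
[-0.092, 0.028, 0.097] [412.087  243.2471]
[-0.128, 0.028, 0.097] [345.1336 243.6297]
[-0.128, -0.028, 0.097] [349.1127 340.3833]
[-0.092, -0.028, 0.097] [411.7946 340.0542]
[-0.084, 0, 0.086] [425.1936 287.8484]
[-0.06, 0.09, 0.12] [485.6148 113.9433]
[-0.06, -0.09, 0.12] [469.3207 457.3783]
```

```bash
sed -i 's/P=(.5167,.2406,-.1584)/P=(.5198,.2414,-.157)/' geo.py
python3 drive.py '[[[0.0015, 0.0024, 0.026, 0, 0, -0.006], [0.0015, 0.0024, 0.026, 0, 0, 0], [0.0015, 0.0022, 0.026, 0, 0, 0], [0, 0, 0.005, 0, 0, 0], [0, 0, 0.002, 0, 0, 0], [0, 0, 0.002, 0, 0, 0]]]' 0.03 20
python3 - <<'E'
from geo import *;from bench import r
st(r.observe())
E
```

```text
time: 2.82
tcp_pos: [0.4267, 0.2583, 0.1034]
orientation: [2.384, 2.045, 0.003]
ft_force: [0.4, -1.0, -0.1]
gripper_width: 0.03
gripper_force: 0.0
t 2.825 steamer xyz mm [-94.6   2.1 103.4] phi -0.1525 z [ 0.002  0.001 -1.   ] F [ 0.4 -1.  -0.1] w 0.03
```

```bash
python3 drive.py '[[[-0.001, 0, 0.002, 0, 0, 0], [-0.001, 0, 0.002, 0, 0, 0], [0, 0, 0.002, 0, 0, 0], [0, 0, 0.001, 0, 0, 0], [0, 0, 0, 0, 0, 0]]]'; python3 drive.py '[[[0, 0, 0.001, 0, 0, 0], [0, 0, 0.001, 0, 0, 0], [0, 0, 0, 0, 0, 0]]]'
```

```text
time: 3.45
tcp_pos: [0.4256, 0.2557, 0.0955]
orientation: [-2.385, -2.045, 0.001]
ft_force: [-2.6, -0.6, 3.0]
gripper_width: 0.0296
gripper_force: 1.9
time: 3.82
tcp_pos: [0.4253, 0.2558, 0.0934]
orientation: [-2.384, -2.045, 0.001]
ft_force: [-4.0, -0.4, 6.8]
gripper_width: 0.0304
gripper_force: 3.9
```

```bash
python3 drive.py '[[[0, 0, 0.001, 0, 0, 0], [0, 0, 0.001, 0, 0, 0], [0, 0, 0, 0, 0, 0]]]'
python3 - <<'E'
from geo import *;from bench import r
st(r.observe())
E
```

```text
time: 4.2
tcp_pos: [0.4251, 0.2558, 0.0922]
orientation: [-2.384, -2.045, 0.002]
ft_force: [-8.8, -2.6, 13.3]
gripper_width: 0.0297
gripper_force: 8.0
t 4.2 steamer xyz mm [-95.8  -0.6  92.2] phi -0.1526 z [-0.001 -0.    -1.   ] F [-8.8 -2.6 13.3] w 0.0297
```

Run:
```python
from bench import r;import cv2,numpy as np
a=r.get_image("wrist")["frame"][150:290,180:360];b=r.get_image("scene")["frame"][170:310,190:370]
cv2.imwrite("pics/p1.png",np.vstack([cv2.resize(x,None,fx=2.14,fy=2.14,interpolation=cv2.INTER_CUBIC) for x in(a,b)]))
```

```text
(no output)
```

View pics/p1.png

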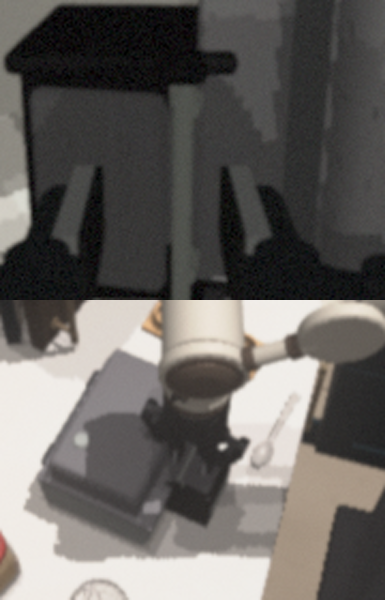

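The wrist view shows the rear finger over the lip, clear of the dome, and the front finger on the pressed paddle. I'll let the lid up along its arc.

```bash
python3 drive.py '[[[0.0006, 0.001, -0.002, 0, 0, 0], [0, 0.001, -0.0025, 0, 0, 0], [0, 0.001, -0.003, 0, 0, 0], [0, 0.001, -0.003, 0, 0, 0], [0, 0.001, -0.003, 0, 0, 0], [0, 0.001, -0.003, 0, 0, 0], [0, 0.0013, -0.004, 0, 0, 0], [0, 0.0013, -0.004, 0, 0, 0]]]'
python3 - <<'E'
from geo import *;from bench import r;import cv2
st(r.observe())
a=r.get_image("wrist")["frame"];b=r.get_image("scene")["frame"][150:310,170:370]
cv2.imwrite("pics/p2.png",np.vstack([cv2.resize(x,(500,300),interpolation=cv2.INTER_CUBIC) for x in(a[100:330],b)]))
E
```

```text
time: 5.3
tcp_pos: [0.4298, 0.2547, 0.1131]
orientation: [-2.38, -2.041, 0.014]
ft_force: [-10.1, 1.6, -7.4]
gripper_width: 0.0298
gripper_force: 5.1
t 5.3 steamer xyz mm [-90.9  -0.9 113.1] phi -0.153 z [-0.011 -0.001 -1.   ] F [-10.1   1.6  -7.4] w 0.0298
```

View pics/p2.png

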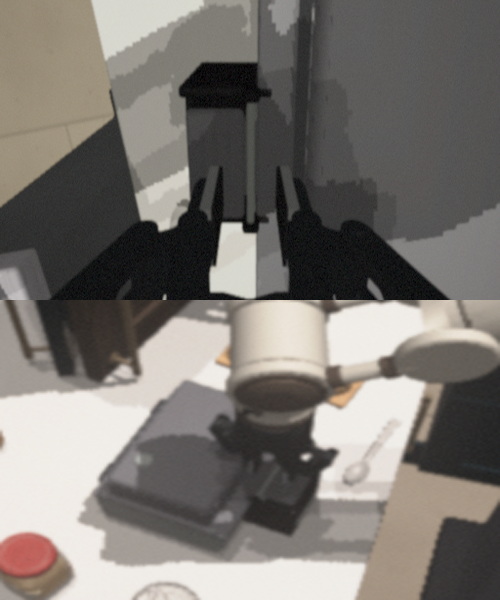

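```bash
python3 drive.py '[[[0, 0, 0, 0, 0, 0], [0, 0, 0, 0, 0, 0]]]'
python3 - <<'E'
from geo import *;from bench import r;import cv2
o=r.observe();st(o);print(o["ft_torque"].round(2),o["joint_pos"].round(3))
E
```

```text
time: 5.65
tcp_pos: [0.4298, 0.2547, 0.1133]
orientation: [-2.38, -2.042, 0.014]
ft_force: [-10.1, 1.8, -3.5]
gripper_width: 0.0299
gripper_force: 5.2
t 5.65 steamer xyz mm [-90.9  -0.9 113.3] phi -0.1528 z [-0.01  -0.001 -1.   ] F [-10.1   1.8  -3.5] w 0.0299
[0.22 1.72 0.01] [0.292 0.099 1.909 0.002 1.144 0.444]
```

Run:
```python
from geo import *;from bench import r;import cv2
np.set_printoptions(precision=1,suppress=True)
p=(.5198,.2414,-.157);c,s=np.cos(p[2]),np.sin(p[2])
W=r.get_image("wrist");S=r.get_image("scene");T=r.get_image("top")
pickle.dump({"W":W,"S":S,"T":T},open("d2.pkl","wb"))
for th in(0,.1,.15,.2):
  for y in(.1,.06,-.1):
    x=.078-.162*np.cos(th)+.006*np.sin(th);z=.08+.162*np.sin(th)+.006*np.cos(th)
    X=np.array([p[0]+c*x-s*y,p[1]+s*x+c*y,z]);print(th,y,*(proj(k,X) for k in(W,S,T)))
w=W["frame"][60:200,190:360];t=T["frame"][190:250,150:270]
cv2.imwrite("pics/p3.png",np.vstack([cv2.resize(w,(600,420*600//510),interpolation=cv2.INTER_CUBIC)[:300],cv2.resize(t,(600,300),interpolation=cv2.INTER_CUBIC)]))
```

```text
0 0.1 [266.4  53.7] [258.9 276.9] [169.6 220.9]
0 0.06 [265.3 127.8] [265.5 264. ] [185.  222.9]
0 -0.1 [262.1 343.6] [289.9 216.4] [247.4 230.9]
0.1 0.1 [270.2  48.1] [258.3 274.3] [168.3 219.6]
0.1 0.06 [268.7 130.2] [265.  261.3] [184.  221.6]
0.1 -0.1 [264.5 362.3] [289.7 213.3] [247.2 229.6]
0.15 0.1 [273.7  44.9] [257.9 272.9] [167.7 218.6]
0.15 0.06 [271.8 131.6] [264.6 259.9] [183.5 220.6]
0.15 -0.1 [266.7 372.7] [289.4 211.7] [247.1 228.7]
0.2 0.1 [278.5  41.3] [257.2 271.4] [167.2 217.5]
0.2 0.06 [276.1 133.2] [264.  258.3] [183.  219.5]
0.2 -0.1 [269.7 383.9] [289. 210.] [247.1 227.7]
```

View pics/p3.png

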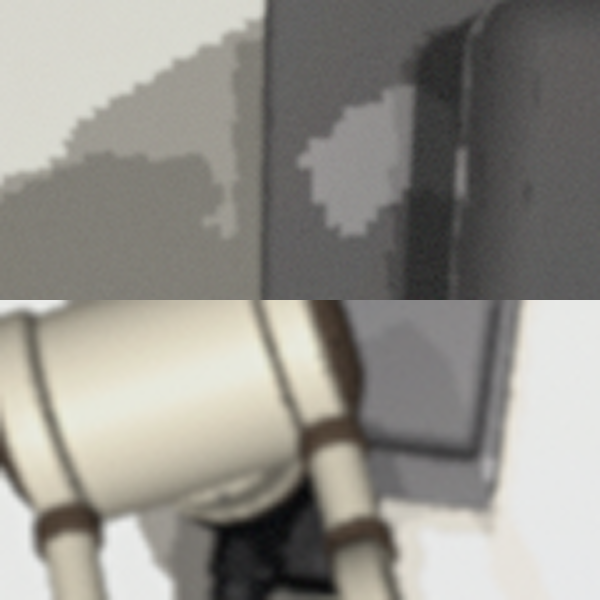

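The picture shows the lip edge still where a shut lid has it (column ~265), so the lid isn't released. The rear finger was touching the dome. I'll narrow the opening, shift forward and press deeper.

```bash
python3 drive.py '[[[0, -0.006, -0.002, 0, 0, 0], [0, 0, 0, 0, 0, 0], [0, 0, 0.004, 0, 0, 0], [0, 0, 0.004, 0, 0, 0]]]' 0.022 20
python3 - <<'E'
from geo import *;from bench import r
st(r.observe())
E
```

```text
time: 6.3
tcp_pos: [0.4289, 0.2559, 0.1099]
orientation: [2.385, 2.045, 0.001]
ft_force: [-0.7, -0.2, 0.3]
gripper_width: 0.022
gripper_force: 0.0
t 6.3 steamer xyz mm [-9.210e+01  1.000e-01  1.099e+02] phi -0.1532 z [ 0.001  0.    -1.   ] F [-0.7 -0.2  0.3] w 0.022
```

```bash
python3 drive.py '[[[0, -0.0035, 0.003, 0, 0, 0], [0, 0, 0.004, 0, 0, 0], [0, 0, 0.004, 0, 0, 0], [0, 0, 0.003, 0, 0, 0], [0, 0, 0.001, 0, 0, 0], [0, 0, 0.001, 0, 0, 0], [0, 0, 0, 0, 0, 0]]]'; python3 drive.py '[[[0, 0, 0.001, 0, 0, 0], [0, 0, 0.001, 0, 0, 0], [0, 0, 0, 0, 0, 0]]]';python3 - <<'E'
from geo import *;from bench import r
st(r.observe())
E
```

```text
time: 7.18
tcp_pos: [0.4244, 0.2565, 0.0938]
orientation: [-2.384, -2.045, 0.001]
ft_force: [-4.8, 0.1, 4.4]
gripper_width: 0.0219
gripper_force: 2.6
time: 7.55
tcp_pos: [0.4242, 0.2566, 0.0922]
orientation: [-2.384, -2.045, 0.002]
ft_force: [-7.9, -0.4, 9.2]
gripper_width: 0.0221
gripper_force: 6.3
t 7.55 steamer xyz mm [-96.8   0.1  92.2] phi -0.1528 z [-0.002 -0.    -1.   ] F [-7.9 -0.4  9.2] w 0.0221
```

```bash
python3 drive.py '[[[0, -0.001, 0.001, 0, 0, 0], [0, 0, 0, 0, 0, 0]]]'; python3 drive.py '[[[0, -0.001, 0.001, 0, 0, 0], [0, 0, 0, 0, 0, 0]]]';python3 - <<'E'
from geo import *;from bench import r
o=r.observe();st(o);print(o["ft_torque"])
W=r.get_image("wrist")["frame"];g=W[100:150,230:300].mean(2).mean(0).round();print(g)
E
```

```text
time: 7.8
tcp_pos: [0.4241, 0.2566, 0.092]
orientation: [2.384, 2.045, 0.0]
ft_force: [-6.2, -1.5, 11.4]
gripper_width: 0.0219
gripper_force: 7.0
time: 8.05
tcp_pos: [0.4241, 0.2567, 0.0918]
orientation: [2.383, 2.044, 0.002]
ft_force: [-5.9, -3.3, 15.5]
gripper_width: 0.022
gripper_force: 8.4
t 8.05 steamer xyz mm [-96.9   0.1  91.8] phi -0.1526 z [ 0.002 -0.001 -1.   ] F [-5.9 -3.3 15.5] w 0.022
[-0.61652199  0.85074463 -0.01356037]
[127. 127. 127. 127. 127. 127. 127. 127. 127. 128. 128. 129. 130. 131.
 133. 134. 137. 140. 142. 144. 145. 145. 147. 148. 149. 150. 151. 152.
 152. 152. 149. 142. 132. 126. 124. 124. 124. 124. 124. 124. 123. 123.
 123. 123. 119. 105.  87.  91. 107. 121. 129. 132. 132. 132. 131. 130.
 129. 127. 126. 127. 126. 126. 125. 123. 121. 121. 120. 120. 119. 119.]
```

Run:
```python
from geo import *;from bench import r;import cv2
np.set_printoptions(precision=1,suppress=True)
p=(.5198,.2414,-.157);c,s=np.cos(p[2]),np.sin(p[2])
W=r.get_image("wrist");T=r.get_image("top");old=pickle.load(open("d2.pkl","rb"))["T"]
for th in(0,.03,.06):
  for y in(.1,.06):
    x=.078-.162*np.cos(th)+.006*np.sin(th);z=.08+.162*np.sin(th)+.006*np.cos(th)
    X=np.array([p[0]+c*x-s*y,p[1]+s*x+c*y,z]);print(th,y,proj(W,X))
w=W["frame"][30:180,200:340]
t=np.hstack([T["frame"][150:250,210:270],old["frame"][150:250,210:270]])
cv2.imwrite("pics/p4.png",np.hstack([cv2.resize(w,(560,600),interpolation=cv2.INTER_CUBIC),cv2.resize(t,(240,200),interpolation=cv2.INTER_CUBIC).repeat(3,0)]))
```

```text
0 0.1 [279.8  48.8]
0 0.06 [277.5 133.3]
0.03 0.1 [281.3  46.8]
0.03 0.06 [278.8 134.2]
0.06 0.1 [283.2  44.6]
0.06 0.06 [280.4 135.1]
```

View pics/p4.png

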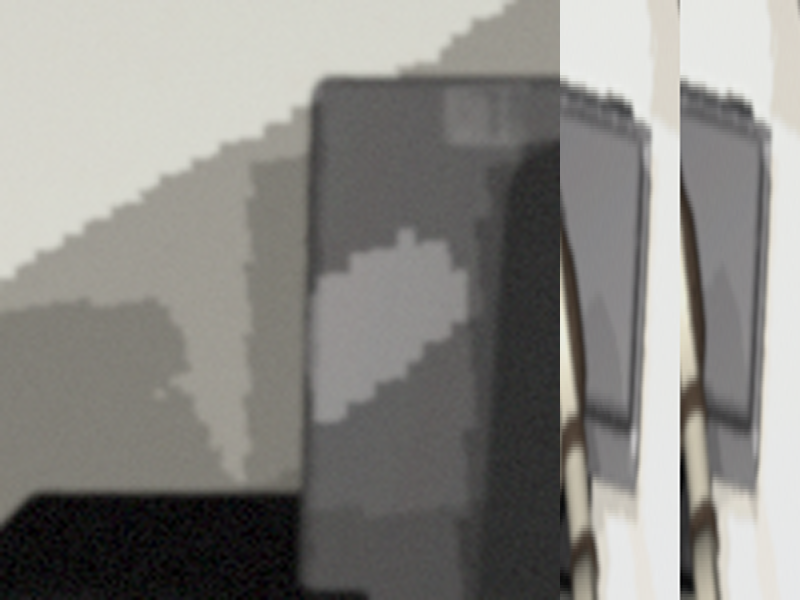

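Lip corner at (279,50): the lid is still shut. The wrist moment puts much of the load on the rear finger, which is resting on the bar behind the paddle. I'll raise, open to 30 mm and tilt the tool so the front finger is lower.

```bash
python3 drive.py '[[[0, 0.002, -0.006, 0, 0, 0], [0, 0.001, -0.006, -0.08, 0, 0], [0, 0.001, 0, -0.08, 0, 0], [0, 0, 0, 0, 0, 0]]]' 0.03 20
python3 - <<'E'
from geo import *;from bench import r
o=r.observe();st(o);print(o["ft_torque"].round(2))
E
```

```text
time: 8.7
tcp_pos: [0.426, 0.2563, 0.1015]
orientation: [2.289, 1.965, 0.157]
ft_force: [-0.1, 0.3, 0.9]
gripper_width: 0.03
gripper_force: 0.0
t 8.7 steamer xyz mm [-9.500e+01  1.000e-01  1.015e+02] phi -0.1518 z [ 0.157 -0.024 -0.987] F [-0.1  0.3  0.9] w 0.03
[0.02 0.06 0.02]
```

```bash
python3 drive.py '[[[0, -0.0005, 0.003, 0, 0, 0], [0, -0.0005, 0.002, 0, 0, 0], [0, -0.0003, 0.001, 0, 0, 0], [0, -0.0002, 0.001, 0, 0, 0], [0, 0, 0, 0, 0, 0]]]'
cat > s.py <<'E'
from geo import *;from bench import r
o=r.observe();st(o);print(o["ft_torque"].round(2))
E
python3 s.py;python3 drive.py '[[[0, -0.0002, 0.001, 0, 0, 0], [0, -0.0002, 0.001, 0, 0, 0], [0, 0, 0, 0, 0, 0]]]';python3 s.py
```

```text
time: 9.32
tcp_pos: [0.4269, 0.2561, 0.0953]
orientation: [2.289, 1.963, 0.157]
ft_force: [-3.5, -0.9, 6.1]
gripper_width: 0.03
gripper_force: 3.0
t 9.325 steamer xyz mm [-94.1  -0.   95.3] phi -0.153 z [ 0.158 -0.025 -0.987] F [-3.5 -0.9  6.1] w 0.03
[-0.31  0.33 -0.02]
time: 9.7
tcp_pos: [0.4268, 0.2561, 0.0937]
orientation: [2.289, 1.963, 0.157]
ft_force: [-3.6, -1.6, 8.5]
gripper_width: 0.03
gripper_force: 4.4
t 9.7 steamer xyz mm [-94.1   0.   93.7] phi -0.1528 z [ 0.158 -0.025 -0.987] F [-3.6 -1.6  8.5] w 0.03
[-0.4   0.55 -0.06]
```

```bash
python3 drive.py '[[[0, -0.0002, 0.001, 0, 0, 0], [0, -0.0002, 0.001, 0, 0, 0], [0, 0, 0, 0, 0, 0]]]';python3 s.py;python3 drive.py '[[[0, -0.0002, 0.001, 0, 0, 0], [0, 0, 0, 0, 0, 0]]]';python3 s.py
```

```text
time: 10.07
tcp_pos: [0.427, 0.2562, 0.0933]
orientation: [2.288, 1.963, 0.157]
ft_force: [-10.2, -4.2, 22.0]
gripper_width: 0.0299
gripper_force: 11.9
t 10.075 steamer xyz mm [-93.9   0.1  93.3] phi -0.1525 z [ 0.158 -0.025 -0.987] F [-10.2  -4.2  22. ] w 0.0299
[-0.86  1.57 -0.13]
time: 10.32
tcp_pos: [0.4271, 0.2562, 0.0931]
orientation: [2.288, 1.963, 0.156]
ft_force: [-13.9, -6.1, 28.6]
gripper_width: 0.0301
gripper_force: 15.7
t 10.325 steamer xyz mm [-93.9   0.1  93.1] phi -0.1524 z [ 0.158 -0.026 -0.987] F [-13.9  -6.1  28.6] w 0.0301
[-1.11  2.12 -0.1 ]
```

```bash
cat > lid.py <<'E'
from geo import *;from bench import r
from scipy.spatial.transform import Rotation as Ro
# estimate lid angle: place lip front edge for each theta, find mean intensity jump across the edge
p=(.5198,.2414,-.157);c,s=np.cos(p[2]),np.sin(p[2])
def P(k,th,rad,y):
    x=.078-rad*np.cos(th)+.006*np.sin(th);z=.08+rad*np.sin(th)+.006*np.cos(th)
    return proj(k,np.array([p[0]+c*x-s*y,p[1]+s*x+c*y,z]))
def dark(k,ths,ys):
    g=k["frame"].mean(2).astype(np.float32);out=[]
    import cv2
    for th in ths:
        v=[]
        for y in ys:
            a,b=P(k,th,.162,y),P(k,th,.159,y);n=(b-a)/np.linalg.norm(b-a)
            q=np.float32([a-2*n,a-n,a,a+n,a+2*n]);v.append(cv2.remap(g,q[:,0].reshape(1,-1),q[:,1].reshape(1,-1),1)[0])
        v=np.mean(v,0);out.append(v[3:].mean()-v[:2].mean())
    return np.array(out)
if __name__=="__main__":
    k=r.get_image("wrist");ths=np.arange(-.04,.2,.01)
    print(P(k,0,.162,.09).round(),[(round(t,2),int(v)) for t,v in zip(ths,dark(k,ths,np.linspace(.055,.095,15)))])
    import cv2;g=k["frame"].mean(2)
    for y in(.09,.075,.06):
        a=P(k,0,.162,y);print(y,[round(P(k,t,.162,y)[0],1) for t in(0,.03,.06,.1)],int(a[1]),int(a[0])-8,g[int(round(a[1])),int(a[0])-8:int(a[0])+16].astype(int).tolist())
E
python3 lid.py
```

```text
[270.  72.] [(np.float64(-0.04), -3), (np.float64(-0.03), -4), (np.float64(-0.02), -5), (np.float64(-0.01), -7), (np.float64(0.0), -11), (np.float64(0.01), -15), (np.float64(0.02), -15), (np.float64(0.03), -7), (np.float64(0.04), 6), (np.float64(0.05), 16), (np.float64(0.06), 16), (np.float64(0.07), 12), (np.float64(0.08), 9), (np.float64(0.09), 5), (np.float64(0.1), 1), (np.float64(0.11), 0), (np.float64(0.12), 0), (np.float64(0.13), 0), (np.float64(0.14), 0), (np.float64(0.15), 0), (np.float64(0.16), -1), (np.float64(0.17), 0), (np.float64(0.18), 0), (np.float64(0.19), 0)]
0.09 [np.float64(270.2), np.float64(272.8), np.float64(275.9), np.float64(280.9)] 71 262 [121, 122, 118, 120, 109, 95, 81, 70, 67, 66, 61, 57, 62, 71, 77, 81, 88, 92, 91, 89, 87, 90, 87, 88]
0.075 [np.float64(269.6), np.float64(272.1), np.float64(275.1), np.float64(279.9)] 103 261 [76, 70, 69, 67, 68, 66, 70, 70, 71, 68, 64, 57, 58, 64, 74, 79, 85, 89, 85, 90, 88, 87, 89, 89]
0.06 [np.float64(269.0), np.float64(271.4), np.float64(274.3), np.float64(278.9)] 132 261 [73, 66, 70, 70, 69, 72, 72, 71, 71, 65, 62, 56, 67, 73, 81, 82, 86, 87, 89, 90, 89, 87, 89, 89]
```

The lip edge is now at column ≈272.5 (θ≈0.05), so the lid is released and held under the rear finger. I'll let it up.

```bash
python3 drive.py '[[[0, 0.0012, -0.0018, 0, 0, 0], [0, 0.0012, -0.0018, 0, 0, 0], [0, 0.0012, -0.0018, 0, 0, 0], [0, 0.0007, -0.0033, 0.016, 0, 0], [0, 0.0007, -0.0033, 0.016, 0, 0], [0, 0.0007, -0.0033, 0.016, 0, 0], [0, 0.0007, -0.0033, 0.016, 0, 0], [0, 0.0007, -0.0033, 0.016, 0, 0], [0, 0, 0, 0, 0, 0]]]';python3 s.py; sed -i 's/-.04,.2,.01/-.04,.4,.02/' lid.py; python3 lid.py|head -1
```

```text
time: 11.5
tcp_pos: [0.431, 0.2556, 0.1128]
orientation: [2.338, 2.004, 0.081]
ft_force: [2.2, -0.1, 1.6]
gripper_width: 0.03
gripper_force: 0.7
t 11.5 steamer xyz mm [-89.9   0.2 112.8] phi -0.1534 z [ 0.08  -0.012 -0.997] F [ 2.2 -0.1  1.6] w 0.03
[ 0.   -0.2  -0.04]
[260.  76.] [(np.float64(-0.04), 0), (np.float64(-0.02), -7), (np.float64(0.0), -18), (np.float64(0.02), -33), (np.float64(0.04), -39), (np.float64(0.06), -29), (np.float64(0.08), -14), (np.float64(0.1), -9), (np.float64(0.12), -12), (np.float64(0.14), -21), (np.float64(0.16), 0), (np.float64(0.18), 15), (np.float64(0.2), 4), (np.float64(0.22), 0), (np.float64(0.24), 0), (np.float64(0.26), 0), (np.float64(0.28), 0), (np.float64(0.3), 0), (np.float64(0.32), 0), (np.float64(0.34), 0), (np.float64(0.36), 0), (np.float64(0.38), 0)]
```

```bash
python3 drive.py '[[[0, 0.0015, -0.0034, 0.0115, 0, 0], [0, 0.0015, -0.0034, 0.0115, 0, 0], [0, 0.0015, -0.0034, 0.0115, 0, 0], [0, 0.0015, -0.0034, 0.0115, 0, 0], [0, 0.0015, -0.0034, 0.0115, 0, 0], [0, 0.0015, -0.0034, 0.0115, 0, 0], [0, 0.0015, -0.0034, 0.0115, 0, 0], [0, 0.002, -0.0034, 0, 0, 0], [0, 0.002, -0.0034, 0, 0, 0], [0, 0.002, -0.0034, 0, 0, 0], [0, 0.002, -0.0034, 0, 0, 0], [0, 0.002, -0.0034, 0, 0, 0], [0, 0.002, -0.0034, 0, 0, 0]]]';python3 s.py;python3 drive.py '[[[0, 0.0028, -0.0033, 0, 0, 0], [0, 0.0028, -0.0033, 0, 0, 0], [0, 0.0028, -0.0033, 0, 0, 0], [0, 0.0028, -0.0033, 0, 0, 0], [0, 0.0028, -0.0033, 0, 0, 0], [0, 0.0028, -0.0033, 0, 0, 0], [0, 0.0028, -0.0033, 0, 0, 0]]]'; python3 s.py
```

```text
time: 13.18
tcp_pos: [0.4516, 0.2524, 0.1572]
orientation: [-2.384, -2.045, 0.0]
ft_force: [0.2, 0.0, 1.9]
gripper_width: 0.0299
gripper_force: 0.7
t 13.175 steamer xyz mm [-69.    0.2 157.2] phi -0.153 z [-0.  0. -1.] F [0.2 0.  1.9] w 0.0299
[-0.06  0.12  0.01]
time: 14.05
tcp_pos: [0.4712, 0.2493, 0.1803]
orientation: [-2.385, -2.045, 0.0]
ft_force: [0.0, 0.9, 1.5]
gripper_width: 0.0303
gripper_force: 0.7
t 14.05 steamer xyz mm [-49.3   0.2 180.3] phi -0.153 z [-0.  0. -1.] F [0.  0.9 1.5] w 0.0303
[-0.03 -0.13 -0.02]
```

```bash
python3 drive.py '[[[0, 0.0033, -0.0028, 0, 0, 0], [0, 0.0033, -0.0028, 0, 0, 0], [0, 0.0033, -0.0028, 0, 0, 0], [0, 0.0033, -0.0028, 0, 0, 0], [0, 0.0033, -0.0028, 0, 0, 0], [0, 0.0033, -0.0028, 0, 0, 0], [0, 0.0033, -0.0025, 0, 0, 0], [0, 0.0037, -0.0022, 0, 0, 0], [0, 0.0037, -0.0022, 0, 0, 0], [0, 0.0037, -0.0022, 0, 0, 0], [0, 0.0037, -0.0022, 0, 0, 0], [0, 0.0037, -0.0022, 0, 0, 0], [0, 0.0037, -0.0022, 0, 0, 0], [0, 0.0037, -0.0022, 0, 0, 0]]]'; python3 s.py;python3 drive.py '[[[0, 0.0041, -0.0014, 0, 0, 0], [0, 0.0041, -0.0014, 0, 0, 0], [0, 0.0041, -0.0014, 0, 0, 0], [0, 0.0041, -0.0014, 0, 0, 0], [0, 0.0041, -0.0014, 0, 0, 0], [0, 0.0041, -0.0014, 0, 0, 0], [0, 0.0041, -0.0014, 0, 0, 0]]]';python3 s.py
```

```text
time: 15.8
tcp_pos: [0.517, 0.2424, 0.2182]
orientation: [-2.38, -2.044, 0.007]
ft_force: [-16.3, -2.8, 24.4]
gripper_width: 0.03
gripper_force: 12.1
t 15.8 steamer xyz mm [ -2.9   0.5 218.2] phi -0.1519 z [-0.006  0.    -1.   ] F [-16.3  -2.8  24.4] w 0.03
[-0.36  3.35  0.11]
time: 16.68
tcp_pos: [0.5479, 0.2377, 0.2353]
orientation: [2.382, 2.046, 0.003]
ft_force: [-21.3, -7.7, 48.9]
gripper_width: 0.0299
gripper_force: 24.3
t 16.675 steamer xyz mm [ 28.3   0.7 235.3] phi -0.1517 z [ 0.003  0.    -1.   ] F [-21.3  -7.7  48.9] w 0.0299
[-1.04  4.57  0.18]
```

```bash
python3 drive.py '[[[0, 0, -0.003, 0, 0, 0], [0, 0, 0, 0, 0, 0], [0, 0, 0, 0, 0, 0], [0, 0, 0, 0, 0, 0]]]' 0.05 20; python3 s.py
```

```text
time: 17.18
tcp_pos: [0.5475, 0.2379, 0.2299]
orientation: [-2.384, -2.045, -0.0]
ft_force: [-5.4, -0.7, 14.1]
gripper_width: 0.0494
gripper_force: 7.1
t 17.175 steamer xyz mm [ 27.9   0.9 229.9] phi -0.1526 z [-0.     0.001 -1.   ] F [-5.4 -0.7 14.1] w 0.0494
[-0.13  1.42  0.01]
```

Run:
```python
from bench import r;import cv2,numpy as np,pickle
W=r.get_image("wrist");S=r.get_image("scene");T=r.get_image("top");pickle.dump({"W":W,"S":S,"T":T},open("d3.pkl","wb"))
a=cv2.resize(W["frame"][80:384,100:420],(400,380),interpolation=cv2.INTER_CUBIC);b=cv2.resize(S["frame"][110:300,160:360],(400,380),interpolation=cv2.INTER_CUBIC)
c=cv2.resize(T["frame"][110:260,140:340],(293,220),interpolation=cv2.INTER_CUBIC);d=np.zeros((220,800,3),np.uint8);d[:,:293]=c;d[:,300:800]=cv2.resize(W["frame"],(500,220))
cv2.imwrite("pics/p5.png",np.vstack([np.hstack([a,b]),d]))
```

```text
(no output)
```

View pics/p5.png

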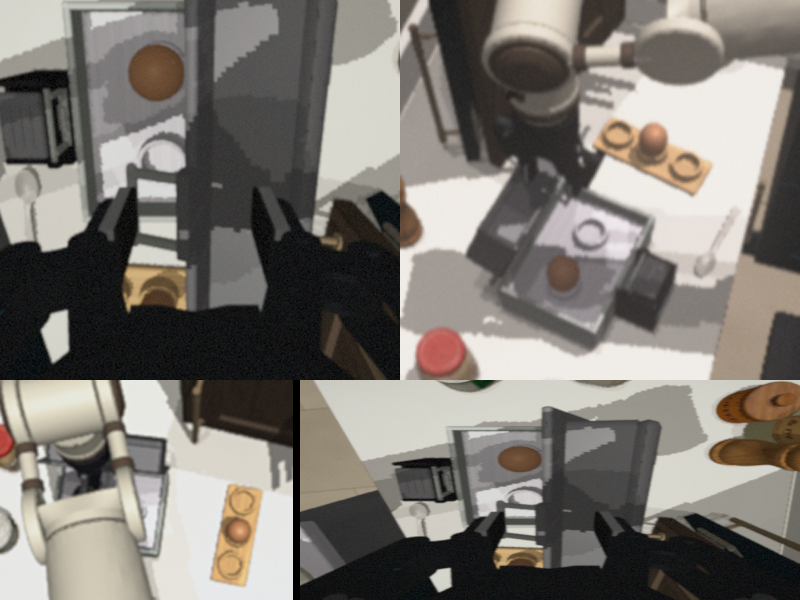

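The picture shows the lid nearly upright, with a latch loop projecting from the middle of its lip under the front finger, and the rear finger behind the lid. I'll slide the front finger forward off the loop, then lower so the rear finger holds the lip.

```bash
python3 drive.py '[[[0, -0.010, 0, 0, 0, 0], [0, -0.010, 0, 0, 0, 0], [0, -0.010, 0.001, 0, 0, 0], [0, 0, 0.004, 0, 0, 0], [0, 0, 0, 0, 0, 0]]]'; python3 s.py
```

```text
time: 17.95
tcp_pos: [0.518, 0.2421, 0.2222]
orientation: [-2.384, -2.045, 0.001]
ft_force: [1.6, -0.4, 0.5]
gripper_width: 0.0497
gripper_force: 0.7
t 17.95 steamer xyz mm [ -1.9   0.4 222.2] phi -0.1529 z [-0.001  0.    -1.   ] F [ 1.6 -0.4  0.5] w 0.0497
[ 0.   -0.27  0.04]
```

```bash
python3 drive.py '[[[0, 0.0041, 0, 0, 0, 0], [0, 0.0041, 0, 0, 0, 0], [0, 0.0041, 0, 0, 0, 0], [0, 0.0041, 0, 0, 0, 0], [0, 0.0041, 0, 0, 0, 0], [0, 0.0043, -0.0004, 0, 0, 0], [0, 0.0043, -0.0004, 0, 0, 0], [0, 0.0043, -0.0004, 0, 0, 0]]]'; python3 s.py; python3 drive.py '[[[0, 0.0043, -0.0004, 0, 0, 0], [0, 0.0043, -0.0004, 0, 0, 0], [0, 0.0043, -0.0004, 0, 0, 0], [0, 0.0043, -0.0004, 0, 0, 0], [0, 0.0044, 0.0008, 0, 0, 0], [0, 0.0044, 0.0008, 0, 0, 0], [0, 0.0044, 0.0008, 0, 0, 0], [0, 0.0044, 0.0008, 0, 0, 0], [0, 0.0044, 0.0008, 0, 0, 0]]]'; python3 s.py
```

```text
time: 18.95
tcp_pos: [0.5513, 0.237, 0.2238]
orientation: [-2.384, -2.045, 0.0]
ft_force: [1.3, 0.1, 2.4]
gripper_width: 0.05
gripper_force: 0.8
t 18.95 steamer xyz mm [ 31.9   0.6 223.8] phi -0.153 z [-0.  0. -1.] F [1.3 0.1 2.4] w 0.05
[-0.13 -0.23 -0.03]
time: 20.08
tcp_pos: [0.5901, 0.231, 0.2213]
orientation: [-2.384, -2.045, 0.0]
ft_force: [2.0, -0.4, 0.8]
gripper_width: 0.0498
gripper_force: 0.8
t 20.075 steamer xyz mm [ 71.1   0.7 221.3] phi -0.153 z [-0.  0. -1.] F [ 2.  -0.4  0.8] w 0.0498
[-0.02 -0.28  0.01]
```

Now the last stretch to the stop, watching for the force to vanish.

```bash
python3 drive.py '[[[0, 0.003, 0.0005, 0, 0, 0], [0, 0.003, 0.0005, 0, 0, 0], [0, 0.003, 0.0005, 0, 0, 0], [0, 0.003, 0.0005, 0, 0, 0], [0, 0.003, 0.0005, 0, 0, 0], [0, 0.003, 0.0005, 0, 0, 0], [0, 0.003, 0, 0, 0, 0], [0, 0, 0, 0, 0, 0]]]'; python3 s.py
```

```text
time: 21.08
tcp_pos: [0.6105, 0.2278, 0.218]
orientation: [-2.384, -2.045, 0.001]
ft_force: [-0.1, -0.4, 0.3]
gripper_width: 0.0498
gripper_force: 0.0
t 21.075 steamer xyz mm [ 91.7   0.8 218. ] phi -0.153 z [-0.001  0.    -1.   ] F [-0.1 -0.4  0.3] w 0.0498
[0.03 0.   0.01]
```

```bash
python3 drive.py '[[[0, 0.0005, -0.02, 0, 0, 0], [0, 0.0005, -0.03, 0, 0, 0], [0, 0, -0.03, 0, 0, 0], [0, -0.05, 0, 0, 0, 0], [-0.02, -0.05, 0, 0, 0, 0], [-0.055, -0.008, 0.02, 0, 0, 0], [-0.055, 0, 0.02, 0, 0, 0], [-0.053, 0, 0.02, 0, 0, 0], [-0.053, 0, 0.02, 0, 0, 0], [0, 0, 0, 0, 0, 0]]]' 0.07 20; python3 s.py
python3 - <<'E'
from geo import *;from bench import r;import cv2
d={n:r.get_image(n) for n in("wrist","top","scene")};pickle.dump(d,open("d4.pkl","wb"))
f=d["wrist"]["frame"];hsv=cv2.cvtColor(f,cv2.COLOR_BGR2HSV)
for n in d:
  hsv=cv2.cvtColor(d[n]["frame"],cv2.COLOR_BGR2HSV)
  for nm,X in(("egg",(.468,.012,.048)),("rackcup",(.467,.0175,.028))):
    u=proj(d[n],np.array(X));print(n,nm,u.round(1),hsv[int(u[1]),int(u[0])] if 0<u[1]<384 and 0<u[0]<512 else None)
E
```

```text
time: 22.32
tcp_pos: [0.468, 0.0083, 0.2184]
orientation: [-2.389, -2.038, 0.002]
ft_force: [0.5, 0.6, 1.0]
gripper_width: 0.0701
gripper_force: 0.0
t 22.325 steamer xyz mm [ -14.7 -238.3  218.4] phi -0.1582 z [-0.002 -0.    -1.   ] F [0.5 0.6 1. ] w 0.0701
[ 0.04 -0.01  0.02]
wrist egg [253.5 169.7] [ 14 112 173]
wrist rackcup [252.  161.7] [ 13 123 143]
top egg [302.6 212.9] [ 13 120 142]
top rackcup [300.1 214.5] [ 13 131 162]
scene egg [286.3 179.4] [ 11 100 146]
scene rackcup [285.8 184.6] [ 10  81 101]
```

Run:
```python
from geo import *;import cv2
np.set_printoptions(precision=4,suppress=True)
d=pickle.load(open("d4.pkl","rb"));k=d["wrist"];f=k["frame"]
R=np.array(k["R"]);t=np.array(k["t"]);C=-R.T@t;print("cam",C)
F=192/np.tan(np.radians(k["fovy"])/2)
def ray(u,v,z):
    w=R.T@np.array([(u-k["cx"])/F,(v-k["cy"])/F,1]);return C+w*(z-C[2])/w[2]
roi=f[110:230,190:320];g=cv2.resize(cv2.medianBlur(roi,3),None,fx=4,fy=4,interpolation=cv2.INTER_CUBIC)
for ch,nm in((cv2.cvtColor(g,cv2.COLOR_BGR2GRAY),"gray"),(g[:,:,0],"B"),(g[:,:,2],"R"),(cv2.cvtColor(g,cv2.COLOR_BGR2HSV)[:,:,0]*8,"H")):
    h=cv2.HoughCircles(cv2.GaussianBlur(ch,(5,5),0),cv2.HOUGH_GRADIENT,1,20,param1=80,param2=22,minRadius=60,maxRadius=130)
    if h is not None:
        for x,y,rr in h[0][:5]:u,v=190+x/4,110+y/4;print(nm,round(u,1),round(v,1),"r",rr/4,ray(u,v,.048),ray(u,v,.028))
for v in range(130,215,8):
    print(v,*[f"{int(a[2])},{int(a[1])},{int(a[0])}" for a in f[v,216:296:5]])
```

```text
cam [0.4812 0.081  0.3617]
gray 304.6 166.6 r 16.875 [0.5258 0.0064 0.048 ] [0.5287 0.0016 0.028 ]
gray 206.9 159.9 r 17.05 [0.4179 0.0314 0.048 ] [0.4139 0.0282 0.028 ]
gray 254.9 167.1 r 22.55 [0.47   0.0147 0.048 ] [0.4693 0.0105 0.028 ]
gray 213.1 156.1 r 16.775 [0.4257 0.0345 0.048 ] [0.4222 0.0315 0.028 ]
R 207.1 159.9 r 16.925 [0.4182 0.0313 0.048 ] [0.4142 0.0282 0.028 ]
R 255.6 169.9 r 20.025 [0.4704 0.0114 0.048 ] [0.4697 0.007  0.028 ]
R 305.1 166.6 r 16.9 [0.5264 0.0063 0.048 ] [0.5293 0.0015 0.028 ]
R 308.4 170.6 r 25.225 [0.5296 0.0011 0.048 ] [ 0.5326 -0.004   0.028 ]
R 211.1 155.9 r 18.2 [0.4236 0.0351 0.048 ] [0.4199 0.0322 0.028 ]
H 292.1 215.1 r 25.425 [ 0.5048 -0.05    0.048 ] [ 0.5063 -0.0584  0.028 ]
H 225.1 204.9 r 24.325 [ 0.4282 -0.0247  0.048 ] [ 0.4248 -0.0314  0.028 ]
H 288.1 142.9 r 25.45 [0.5107 0.0359 0.048 ] [0.5126 0.033  0.028 ]
H 287.4 113.4 r 15.525 [0.5138 0.0673 0.048 ] [0.5159 0.0665 0.028 ]
H 292.6 115.6 r 20.775 [0.5191 0.0641 0.048 ] [0.5215 0.0631 0.028 ]
130 197,193,184 202,199,189 202,198,188 201,198,188 203,199,190 206,204,194 208,206,197
[... 1269 characters left out ...]
134,114 154,113,75 156,115,79 146,107,75 155,128,103 196,165,121 196,166,119 194,163,114 193,161,112 196,164,113
194 202,199,190 200,197,188 201,198,188 201,198,188 202,199,190 202,198,189 201,198,187 193,190,181 189,186,177 201,198,188 210,206,197 209,206,197 208,205,195 209,206,197 210,206,197 209,206,196
202 200,197,187 201,198,189 201,198,189 201,198,189 202,199,189 201,199,188 203,199,190 201,198,188 193,189,179 209,206,197 210,206,198 210,207,197 210,205,196 209,205,196 209,206,196 209,205,196
210 218,218,207 217,217,208 218,217,207 217,216,207 217,215,205 219,218,209 218,217,207 217,217,206 210,206,196 209,204,195 210,206,196 209,205,197 211,207,198 209,205,196 210,206,196 211,206,198
```

```bash
python3 drive.py '[[[0.002, 0.001, 0.04, 0, 0, 0], [0.002, 0.001, 0.04, 0, 0, 0], [0, 0, 0.04, 0, 0, 0], [0, 0, 0.03, 0, 0, 0], [0, 0, 0.02, 0, 0, 0], [0, 0, 0.012, 0, 0, 0], [0, 0, 0.007, 0, 0, 0], [0, 0, 0, 0, 0, 0]]]' 0.07 20; python3 s.py
```

```text
time: 23.48
tcp_pos: [0.4717, 0.0149, 0.0297]
orientation: [-2.384, -2.046, 0.0]
ft_force: [0.5, -0.1, 0.9]
gripper_width: 0.0699
gripper_force: 0.0
t 23.475 steamer xyz mm [ -12.1 -231.3   29.7] phi -0.1523 z [-0.  0. -1.] F [ 0.5 -0.1  0.9] w 0.0699
[ 0.02  0.04 -0.03]
```

```bash
python3 drive.py '[[[-0.003, -0.0008, 0, 0, 0, 0], [0, 0, 0, 0, 0, 0]]]' 0.05 20; python3 drive.py '[[[0, 0, 0, 0, 0, 0], [0, 0, 0, 0, 0, 0], [0, 0, 0, 0, 0, 0], [0, 0, 0, 0, 0, 0]]]' 0.042 20; python3 s.py
```

```text
time: 23.72
tcp_pos: [0.4705, 0.0114, 0.03]
orientation: [2.385, 2.044, 0.001]
ft_force: [0.1, -0.2, 0.1]
gripper_width: 0.0499
gripper_force: 0.0
time: 24.22
tcp_pos: [0.469, 0.0117, 0.0297]
orientation: [-2.383, -2.044, 0.004]
ft_force: [-5.5, 0.6, 5.7]
gripper_width: 0.0441
gripper_force: 20.0
t 24.225 steamer xyz mm [ -14.2 -234.8   29.7] phi -0.1529 z [-0.003  0.    -1.   ] F [-5.5  0.6  5.7] w 0.0441
[-0.01  0.75 -0.02]
```

```bash
python3 drive.py '[[[0, -0.002, -0.001, 0, 0, 0], [0, 0, -0.004, 0, 0, 0], [0, 0, -0.008, 0, 0, 0], [0, 0, -0.012, 0, 0, 0], [0, 0, 0, 0, 0, 0]]]'; python3 s.py
```

```text
time: 24.85
tcp_pos: [0.4694, 0.0117, 0.0559]
orientation: [2.383, 2.044, 0.003]
ft_force: [0.3, -0.1, -0.7]
gripper_width: 0.0438
gripper_force: 20.6
t 24.85 steamer xyz mm [ -13.9 -234.7   55.9] phi -0.153 z [ 0.003 -0.001 -1.   ] F [ 0.3 -0.1 -0.7] w 0.0438
[ 0.01  0.02 -0.01]
```

```bash
python3 drive.py '[[[0, 0, -0.015, 0, 0, 0], [0, 0, -0.025, 0, 0, 0], [0, 0, -0.03, 0, 0, 0], [0.01, 0.001, -0.02, 0, 0, 0], [0.02, 0.002, 0, 0, 0, 0], [0.03, 0.003, 0, 0, 0, 0], [0.035, 0.003, 0, 0, 0, 0], [0.035, 0.003, 0, 0, 0, 0], [0.03, 0.002, 0, 0, 0, 0], [0.02, 0, 0, 0, 0, 0], [0.01, 0, 0, 0, 0, 0], [0.002, 0, 0, 0, 0, 0], [0, 0, 0, 0, 0, 0]]]'; python3 s.py
python3 - <<'E'
from geo import *;from bench import r;import cv2
d={n:r.get_image(n) for n in("wrist","top","scene")};pickle.dump(d,open("d5.pkl","wb"))
p=(.5198,.2414,-.157);c,s=np.cos(p[2]),np.sin(p[2])
for n,k in d.items():
    for y in(.043,-.043):
        print(n,y,proj(k,np.array([p[0]-s*y,p[1]+c*y,.066])).round(1))
k=d["wrist"];f=k["frame"];u=proj(k,np.array([p[0]-s*.043,p[1]+c*.043,.086]));print("egg_in mid pred",u)
f=f.astype(int);m=((f[:,:,1]*100<f[:,:,2]*82)&(f[:,:,2]>60)).astype(np.uint8);m=cv2.morphologyEx(m,cv2.MORPH_OPEN,np.ones((3,3)))
n,l,st_,ce=cv2.connectedComponentsWithStats(m)
for i in range(1,n):
    if st_[i,4]>150:print(st_[i],ce[i].round(1))
E
```

```text
time: 26.48
tcp_pos: [0.5112, 0.199, 0.1443]
orientation: [-2.385, -2.044, 0.001]
ft_force: [0.9, -0.1, -0.2]
gripper_width: 0.0442
gripper_force: 20.7
t 26.475 steamer xyz mm [ -1.9 -43.2 144.3] phi -0.1535 z [-0.001 -0.    -1.   ] F [ 0.9 -0.1 -0.2] w 0.0442
[-0.    0.02 -0.03]
wrist 0.043 [256.2  87.8]
wrist -0.043 [255.7 198. ]
top 0.043 [197.8 193. ]
top -0.043 [230.4 197. ]
scene 0.043 [240.4 249.4]
scene -0.043 [254.2 224.4]
egg_in mid pred [256.27385702  86.05568591]
[ 222   48   67   72 3714] [254.7  83.3]
[ 209  210   93  119 7928] [254.7 264.7]
```

```bash
python3 drive.py '[[[0.0008, 0.001, 0.015, 0, 0, 0], [0, 0, 0.02, 0, 0, 0], [0, 0, 0.015, 0, 0, 0], [0, 0, 0.01, 0, 0, 0], [0, 0, 0.005, 0, 0, 0], [0, 0, 0.004, 0, 0, 0], [0, 0, 0.002, 0, 0, 0], [0, 0, 0, 0, 0, 0]]]'; python3 s.py
```

```text
time: 27.62
tcp_pos: [0.5125, 0.2003, 0.0736]
orientation: [-2.385, -2.045, -0.0]
ft_force: [-0.1, -0.3, -0.3]
gripper_width: 0.0442
gripper_force: 20.7
t 27.625 steamer xyz mm [ -0.8 -41.7  73.6] phi -0.1529 z [-0.  0. -1.] F [-0.1 -0.3 -0.3] w 0.0442
[ 0.03 -0.03  0.  ]
```

```bash
python3 drive.py '[[[0, 0, 0.0015, 0, 0, 0], [0, 0, 0.0015, 0, 0, 0], [0, 0, 0.0015, 0, 0, 0], [0, 0, 0, 0, 0, 0]]]'; python3 drive.py '[[[0, 0, 0.001, 0, 0, 0], [0, 0, 0, 0, 0, 0]]]'; python3 s.py
```

```text
time: 28.12
tcp_pos: [0.513, 0.2003, 0.0709]
orientation: [2.384, 2.045, 0.0]
ft_force: [-4.4, -1.9, 12.9]
gripper_width: 0.0441
gripper_force: 21.8
time: 28.38
tcp_pos: [0.5131, 0.2003, 0.0707]
orientation: [2.384, 2.045, 0.0]
ft_force: [-8.2, -3.3, 18.8]
gripper_width: 0.044
gripper_force: 22.3
t 28.375 steamer xyz mm [ -0.2 -41.7  70.7] phi -0.1524 z [ 0. -0. -1.] F [-8.2 -3.3 18.8] w 0.044
[-0.33  1.22  0.03]
```

```bash
python3 drive.py '[[[0, 0, -0.003, 0, 0, 0], [-0.0015, -0.002, 0, 0, 0, 0], [0, 0, 0.001, 0, 0, 0], [0, 0, 0, 0, 0, 0]]]'; python3 s.py; python3 drive.py '[[[0, 0, 0.001, 0, 0, 0], [0, 0, 0.001, 0, 0, 0], [0, 0, 0, 0, 0, 0]]]'; python3 s.py
```

```text
time: 28.88
tcp_pos: [0.51, 0.199, 0.0695]
orientation: [-2.384, -2.045, 0.001]
ft_force: [0.5, -0.6, 0.3]
gripper_width: 0.0437
gripper_force: 20.8
t 28.875 steamer xyz mm [ -3.1 -43.4  69.5] phi -0.1531 z [-0.001 -0.    -1.   ] F [ 0.5 -0.6  0.3] w 0.0437
[-0.09  0.01 -0.04]
time: 29.25
tcp_pos: [0.5105, 0.1989, 0.0684]
orientation: [2.384, 2.045, -0.0]
ft_force: [-1.1, -3.0, 4.9]
gripper_width: 0.0444
gripper_force: 21.1
t 29.25 steamer xyz mm [ -2.5 -43.5  68.4] phi -0.1529 z [ 0. -0. -1.] F [-1.1 -3.   4.9] w 0.0444
[-0.33  0.22  0.02]
```

```bash
python3 drive.py '[[[-0.0012, -0.0003, -0.0005, 0, 0, 0], [0, 0, 0.001, 0, 0, 0], [0, 0, 0, 0, 0, 0]]]'; python3 s.py; python3 drive.py '[[[0, 0, 0.0008, 0, 0, 0], [0, 0, 0, 0, 0, 0]]]'; python3 s.py
```

```text
time: 29.62
tcp_pos: [0.5104, 0.1983, 0.0681]
orientation: [2.385, 2.045, 0.002]
ft_force: [0.1, 1.5, 4.4]
gripper_width: 0.044
gripper_force: 21.1
t 29.625 steamer xyz mm [ -2.6 -44.1  68.1] phi -0.153 z [ 0.001  0.001 -1.   ] F [0.1 1.5 4.4] w 0.044
[ 0.06 -0.07  0.01]
time: 29.88
tcp_pos: [0.5105, 0.1983, 0.0679]
orientation: [2.384, 2.045, 0.002]
ft_force: [-1.7, 0.1, 8.6]
gripper_width: 0.0438
gripper_force: 21.4
t 29.875 steamer xyz mm [ -2.4 -44.   67.9] phi -0.1529 z [ 0.001  0.001 -1.   ] F [-1.7  0.1  8.6] w 0.0438
[ 0.02  0.28 -0.  ]
```

Seated: lateral forces are near zero and the height matches. I'll unload and release gradually.

```bash
python3 drive.py '[[[0, 0, -0.001, 0, 0, 0], [0, 0, 0, 0, 0, 0]]]' - 20; python3 drive.py '[[[0, 0, 0, 0, 0, 0], [0, 0, 0, 0, 0, 0]]]' 0.049; python3 drive.py '[[[0, 0, 0, 0, 0, 0], [0, 0, 0, 0, 0, 0]]]' 0.062; python3 s.py; python3 drive.py '[[[0, 0, -0.01, 0, 0, 0], [0, 0, -0.03, 0, 0, 0], [0, 0, -0.05, 0, 0, 0], [0, 0, -0.05, 0, 0, 0], [0, -0.04, -0.03, 0, 0, 0], [0, -0.04, 0, 0, 0, 0], [0, 0, 0, 0, 0, 0]]]' ; python3 s.py
python3 - <<'E'
from geo import *;from bench import r;import cv2
d={n:r.get_image(n) for n in("wrist","top","scene")};pickle.dump(d,open("d6.pkl","wb"))
p=(.5198,.2414,-.157);c,s=np.cos(p[2]),np.sin(p[2])
for n,k in d.items():
    f=k["frame"].astype(int);m=((f[:,:,1]*100<f[:,:,2]*80)&(f[:,:,2]>60)).astype(np.uint8);m=cv2.morphologyEx(m,cv2.MORPH_OPEN,np.ones((3,3)))
    N,l,S,ce=cv2.connectedComponentsWithStats(m)
    print(n,[proj(k,np.array([p[0]-s*y,p[1]+c*y,z])).round(1).tolist() for y in(.043,-.043) for z in (.086,)])
    for i in range(1,N):
        if S[i,4]>60:print("  ",S[i],ce[i].round(1))
E
```

```text
time: 30.12
tcp_pos: [0.5104, 0.1982, 0.068]
orientation: [2.385, 2.045, 0.002]
ft_force: [2.4, 2.6, 3.8]
gripper_width: 0.0438
gripper_force: 20.9
time: 30.38
tcp_pos: [0.5085, 0.1978, 0.0666]
orientation: [-2.383, -2.044, 0.004]
ft_force: [-0.3, 0.5, 0.0]
gripper_width: 0.049
gripper_force: 0.0
time: 30.62
tcp_pos: [0.5093, 0.1979, 0.0673]
orientation: [-2.384, -2.045, 0.002]
ft_force: [0.7, -0.0, -0.4]
gripper_width: 0.062
gripper_force: 0.0
t 30.625 steamer xyz mm [ -3.5 -44.6  67.3] phi -0.1531 z [-0.001 -0.    -1.   ] F [ 0.7 -0.  -0.4] w 0.062
[0.03 0.01 0.  ]
time: 31.5
tcp_pos: [0.429, 0.2107, 0.2385]
orientation: [2.383, 2.047, 0.001]
ft_force: [0.0, 0.6, -1.2]
gripper_width: 0.062
gripper_force: 0.0
t 31.5 steamer xyz mm [-84.8 -44.5 238.5] phi -0.1514 z [ 0.001  0.    -1.   ] F [ 0.   0.6 -1.2] w 0.062
[ 0.02 -0.05  0.03]
wrist [[339.5, 91.5], [332.2, 175.8]]
   [ 317   67   48   47 1750] [340.3  90.3]
   [ 312  156   43   41 1345] [332.6 175.7]
top [[196.7, 191.5], [229.7, 195.6]]
   [173  31  15  19 211] [180.2  40. ]
   [ 168   80   54   35 1097] [195.1  98.2]
   [   0  125   74  139 6937] [ 30.3 185.5]
   [126 139  24  25 484] [137.5 151.3]
   [295 185  10  20 129] [299.6 193.4]
   [292 205  19  19 128] [302.4 212.6]
   [385 211  33  33 775] [400.5 227.4]
   [288 214  19  29 242] [297.  230.2]
scene [[240.1, 246.2], [254.1, 221.0]]
   [ 275    0   61   54 2482] [300.3  23. ]
   [ 385    0  127   46 4354] [455.6  17.4]
   [314 107  21  19 325] [323.1 116.1]
   [107 172  13  14 147] [113.3 178.1]
   [145 196  25  37 522] [157.2 215. ]
   [249 213  13  16 173] [255.2 220.3]
   [131 221  25  39 560] [143.4 243.9]
   [234 239  15  15 184] [241.  245.9]
   [168 274  25  25 500] [179.9 286.2]
   [118 368  39  16 392] [135.6 377.4]
```

Both eggs appear as round blobs at their predicted spots (wrist (340,90) and (333,176)), so both stand upright. Next I bring the rear finger behind the lip at the left, away from the paddle and the loop.

```bash
python3 drive.py '[[[0.015, 0, -0.035, 0, 0, 0], [0.045, 0.01, 0, 0, 0, 0], [0.042, 0.035, 0, 0, 0, 0], [0, 0.045, 0, 0, 0, 0], [0, 0.045, 0, 0, 0, 0], [0, 0.045, 0, 0, 0, 0], [0, 0, 0.01, 0, 0, 0], [0, 0, 0.02, 0, 0, 0], [0, 0, 0, 0, 0, 0]]]' 0.05; python3 s.py
```

```text
time: 32.78
tcp_pos: [0.6219, 0.2835, 0.2392]
orientation: [-2.382, -2.044, 0.009]
ft_force: [-0.0, 0.4, 0.6]
gripper_width: 0.0505
gripper_force: 0.0
t 32.775 steamer xyz mm [ 94.3  57.5 239.2] phi -0.1524 z [-0.006 -0.001 -1.   ] F [-0.   0.4  0.6] w 0.0505
[ 0.03  0.01 -0.01]
```

```bash
python3 drive.py '[[[0, 0, 0.01, 0, 0, 0], [0, 0, 0.01, 0, 0, 0], [0, -0.006, -0.0005, 0, 0, 0], [0, -0.006, -0.0005, 0, 0, 0], [0, -0.006, -0.0005, 0, 0, 0], [0, -0.006, -0.0005, 0, 0, 0]]]'; python3 s.py; python3 drive.py '[[[0, -0.0055, -0.001, 0, 0, 0], [0, -0.0055, -0.001, 0, 0, 0], [0, -0.0055, -0.001, 0, 0, 0], [0, -0.0055, -0.001, 0, 0, 0], [0, -0.006, 0.0006, 0, 0, 0], [0, -0.006, 0.0006, 0, 0, 0], [0, -0.006, 0.0006, 0, 0, 0], [0, -0.006, 0.0006, 0, 0, 0], [0, -0.006, 0.0006, 0, 0, 0]]]'; python3 s.py
```

```text
time: 33.52
tcp_pos: [0.6006, 0.2873, 0.2256]
orientation: [2.384, 2.045, 0.003]
ft_force: [3.0, -0.7, 1.2]
gripper_width: 0.0499
gripper_force: 0.9
t 33.525 steamer xyz mm [ 72.7  58.  225.6] phi -0.153 z [ 0.002  0.    -1.   ] F [ 3.  -0.7  1.2] w 0.0499
[-0.05 -0.36  0.02]
time: 34.65
tcp_pos: [0.5484, 0.2952, 0.2252]
orientation: [-2.384, -2.045, 0.001]
ft_force: [1.8, -0.6, -1.6]
gripper_width: 0.0503
gripper_force: 0.8
t 34.65 steamer xyz mm [ 19.9  57.6 225.2] phi -0.1529 z [-0.001  0.    -1.   ] F [ 1.8 -0.6 -1.6] w 0.0503
[-0.02 -0.3   0.03]
```

```bash
python3 drive.py '[[[0, -0.0059, 0.0024, 0, 0, 0], [0, -0.0059, 0.0024, 0, 0, 0], [0, -0.0059, 0.0024, 0, 0, 0], [0, -0.0059, 0.0024, 0, 0, 0], [0, -0.0059, 0.0024, 0, 0, 0], [0, -0.0052, 0.003, 0, 0, 0], [0, -0.0052, 0.003, 0, 0, 0], [0, -0.0052, 0.003, 0, 0, 0], [0, -0.0052, 0.003, 0, 0, 0], [0, -0.0052, 0.003, 0, 0, 0]]]'; python3 s.py; python3 drive.py '[[[0, -0.0045, 0.004, 0, 0, 0], [0, -0.0045, 0.004, 0, 0, 0], [0, -0.0045, 0.004, 0, 0, 0], [0, -0.0045, 0.004, 0, 0, 0], [0, -0.0045, 0.004, 0, 0, 0], [0, 0, 0, 0, 0, 0]]]'; python3 s.py
```

```text
time: 35.9
tcp_pos: [0.4938, 0.3035, 0.1981]
orientation: [-2.385, -2.045, 0.001]
ft_force: [1.9, -0.3, -1.4]
gripper_width: 0.0502
gripper_force: 0.8
t 35.9 steamer xyz mm [-35.4  57.3 198.1] phi -0.1531 z [-0.001 -0.    -1.   ] F [ 1.9 -0.3 -1.4] w 0.0502
[ 0.02 -0.28  0.03]
time: 36.65
tcp_pos: [0.4714, 0.307, 0.178]
orientation: [-2.384, -2.045, 0.002]
ft_force: [1.8, 0.1, 0.6]
gripper_width: 0.0501
gripper_force: 0.7
t 36.65 steamer xyz mm [-58.1  57.2 178. ] phi -0.1528 z [-0.001 -0.    -1.   ] F [1.8 0.1 0.6] w 0.0501
[ 0.03 -0.24 -0.01]
```

```bash
python3 drive.py '[[[0, -0.0039, 0.0048, 0, 0, 0], [0, -0.0039, 0.0048, 0, 0, 0], [0, -0.0039, 0.0048, 0, 0, 0], [0, -0.0039, 0.0048, 0, 0, 0], [0, -0.0039, 0.0048, 0, 0, 0], [0, -0.0024, 0.004, 0, 0, 0], [0, -0.0024, 0.004, 0, 0, 0], [0, -0.0024, 0.004, 0, 0, 0], [0, -0.0024, 0.004, 0, 0, 0], [0, -0.0024, 0.004, 0, 0, 0]]]'; python3 s.py; python3 drive.py '[[[0, -0.0018, 0.0043, 0, 0, 0], [0, -0.0018, 0.0043, 0, 0, 0], [0, -0.0018, 0.0043, 0, 0, 0], [0, -0.0018, 0.0043, 0, 0, 0], [0, -0.0018, 0.0043, 0, 0, 0], [0, 0, 0, 0, 0, 0]]]'; python3 s.py
```

```text
time: 37.9
tcp_pos: [0.4406, 0.3118, 0.1344]
orientation: [-2.385, -2.045, 0.0]
ft_force: [1.3, 0.0, 0.2]
gripper_width: 0.05
gripper_force: 0.7
t 37.9 steamer xyz mm [-89.2  57.2 134.4] phi -0.1531 z [-0.  0. -1.] F [1.3 0.  0.2] w 0.05
[-0.05 -0.32 -0.04]
time: 38.65
tcp_pos: [0.4297, 0.3135, 0.1124]
orientation: [-2.382, -2.044, 0.006]
ft_force: [-6.1, 0.7, 6.0]
gripper_width: 0.0498
gripper_force: 4.2
t 38.65 steamer xyz mm [-100.3   57.1  112.4] phi -0.1525 z [-0.005 -0.    -1.   ] F [-6.1  0.7  6. ] w 0.0498
[ 0.09  0.56 -0.03]
```

```bash
python3 drive.py '[[[0, -0.004, 0, 0, 0, 0], [0, 0, 0, 0, 0, 0]]]'; python3 s.py; python3 drive.py '[[[0, -0.0005, 0.004, 0, 0, 0], [0, -0.0005, 0.004, 0, 0, 0], [0, -0.0005, 0.004, 0, 0, 0], [0, 0, 0, 0, 0, 0]]]'; python3 s.py
```

```text
time: 38.9
tcp_pos: [0.4275, 0.3139, 0.1129]
orientation: [-2.384, -2.045, 0.001]
ft_force: [-0.9, 0.7, 1.9]
gripper_width: 0.0499
gripper_force: 0.7
t 38.9 steamer xyz mm [-102.5   57.1  112.9] phi -0.1528 z [-0.001  0.    -1.   ] F [-0.9  0.7  1.9] w 0.0499
[0.04 0.1  0.02]
time: 39.4
tcp_pos: [0.4214, 0.3148, 0.0999]
orientation: [-2.378, -2.041, 0.013]
ft_force: [-18.6, 3.4, 11.8]
gripper_width: 0.05
gripper_force: 6.9
t 39.4 steamer xyz mm [-108.6   57.1   99.9] phi -0.1522 z [-0.011  0.    -1.   ] F [-18.6   3.4  11.8] w 0.05
[0.35 1.72 0.07]
```

The moment arm shows the gripper knuckle touching the dome, about 60 mm up. I'll lean the tool away from the dome before pressing.

```bash
python3 drive.py '[[[0, -0.001, -0.003, -0.1, 0, 0], [0, 0, 0, -0.1, 0, 0], [0, 0, 0, 0, 0, 0]]]'; python3 s.py
```

```text
time: 39.78
tcp_pos: [0.4239, 0.3142, 0.1035]
orientation: [2.264, 1.945, 0.192]
ft_force: [-1.2, 0.6, 1.4]
gripper_width: 0.0501
gripper_force: 0.7
t 39.775 steamer xyz mm [-106.1   57.   103.5] phi -0.1511 z [ 0.194 -0.03  -0.98 ] F [-1.2  0.6  1.4] w 0.0501
[ 0.01  0.11 -0.01]
```

```bash
python3 drive.py '[[[0, -0.0003, 0.004, 0, 0, 0], [0, -0.0004, 0.004, 0, 0, 0], [0, -0.0005, 0.004, 0, 0, 0], [0, -0.0005, 0.004, 0, 0, 0], [0, 0, 0, 0, 0, 0]]]'; python3 s.py;  python3 drive.py '[[[0, -0.0003, 0.003, 0, 0, 0], [0, -0.0003, 0.002, 0, 0, 0], [0, 0, 0, 0, 0, 0]]]'; python3 s.py
```

```text
time: 40.4
tcp_pos: [0.4268, 0.3138, 0.0877]
orientation: [2.265, 1.943, 0.193]
ft_force: [-1.5, -0.6, 1.8]
gripper_width: 0.0499
gripper_force: 0.8
t 40.4 steamer xyz mm [-103.2   56.9   87.7] phi -0.1531 z [ 0.195 -0.031 -0.98 ] F [-1.5 -0.6  1.8] w 0.0499
[ 0.    0.22 -0.03]
time: 40.78
tcp_pos: [0.4269, 0.3139, 0.083]
orientation: [2.265, 1.943, 0.193]
ft_force: [-2.7, 1.0, 3.2]
gripper_width: 0.05
gripper_force: 1.7
t 40.775 steamer xyz mm [-103.1   57.1   83. ] phi -0.1529 z [ 0.195 -0.03  -0.98 ] F [-2.7  1.   3.2] w 0.05
[-0.01  0.3   0.  ]
```

Latch engagement begins. I'll continue in small steps.

```bash
for i in 1 2 3; do python3 drive.py '[[[0, -0.0002, 0.001, 0, 0, 0], [0, -0.0002, 0.001, 0, 0, 0], [0, 0, 0, 0, 0, 0]]]' >/dev/null; python3 s.py; done
```

```text
t 41.15 steamer xyz mm [-102.7   57.1   80.8] phi -0.153 z [ 0.196 -0.03  -0.98 ] F [-1.9  0.2  1.7] w 0.0504
[-0.01  0.17  0.  ]
t 41.525 steamer xyz mm [-103.    57.1   78.7] phi -0.1528 z [ 0.195 -0.03  -0.98 ] F [-3.5  1.4  0.8] w 0.05
[0.11 0.25 0.04]
t 41.9 steamer xyz mm [-103.7   57.1   76.6] phi -0.1528 z [ 0.194 -0.03  -0.981] F [-7.8  1.3  4.5] w 0.0495
[0.18 0.58 0.06]
```

```bash
python3 drive.py '[[[0, -0.0025, -0.0003, 0, 0, 0], [0, 0, 0, 0, 0, 0]]]' >/dev/null; python3 s.py; for i in 1 2; do python3 drive.py '[[[0, -0.0003, 0.001, 0, 0, 0], [0, 0, 0, 0, 0, 0]]]' >/dev/null; python3 s.py; done; sed -i 's/-.04,.4,.02/-.06,.12,.01/' lid.py; python3 lid.py
```

```text
t 42.15 steamer xyz mm [-104.7   57.2   77. ] phi -0.153 z [ 0.197 -0.03  -0.98 ] F [0.7 1.1 1.7] w 0.0499
[ 0.03 -0.02  0.06]
t 42.4 steamer xyz mm [-104.8   57.2   75.9] phi -0.1531 z [ 0.197 -0.03  -0.98 ] F [1.  0.1 1.9] w 0.05
[-0.03 -0.15 -0.04]
t 42.65 steamer xyz mm [-104.8   57.3   75.3] phi -0.153 z [ 0.197 -0.03  -0.98 ] F [ 0.  -1.   5.6] w 0.05
[-0.23 -0.25 -0.1 ]
[297. 190.] [(np.float64(-0.06), -13), (np.float64(-0.05), -9), (np.float64(-0.04), 0), (np.float64(-0.03), 9), (np.float64(-0.02), 12), (np.float64(-0.01), 10), (np.float64(0.0), 5), (np.float64(0.01), 1), (np.float64(0.02), 1), (np.float64(0.03), 0), (np.float64(0.04), -4), (np.float64(0.05), -13), (np.float64(0.06), -11), (np.float64(0.07), -1), (np.float64(0.08), 2), (np.float64(0.09), 4), (np.float64(0.1), 5), (np.float64(0.11), 4)]
0.09 [np.float64(296.7), np.float64(300.5), np.float64(304.9), np.float64(311.7)] 190 288 [69, 69, 68, 62, 59, 62, 73, 77, 80, 85, 88, 89, 87, 86, 88, 86, 87, 85, 89, 85, 84, 85, 89, 86]
0.075 [np.float64(295.3), np.float64(299.0), np.float64(303.2), np.float64(309.7)] 217 287 [67, 68, 63, 59, 59, 66, 74, 82, 85, 86, 88, 86, 85, 85, 89, 85, 89, 86, 87, 87, 83, 85, 87, 87]
0.06 [np.float64(294.1), np.float64(297.6), np.float64(301.6), np.float64(307.8)] 243 286 [70, 67, 69, 56, 45, 56, 51, 52, 55, 56, 53, 51, 54, 52, 52, 39, 30, 6, 17, 0, 17, 15, 18, 15]
```

```bash
for i in 1 2; do python3 drive.py '[[[0, -0.0001, 0.0007, 0, 0, 0], [0, 0, 0, 0, 0, 0]]]' >/dev/null; python3 s.py; done
```

```text
t 42.95 steamer xyz mm [-104.8   57.3   74.9] phi -0.153 z [ 0.197 -0.03  -0.98 ] F [-1.3 -1.8  7.4] w 0.0497
[-0.29 -0.17 -0.12]
t 43.2 steamer xyz mm [-104.8   57.3   74.5] phi -0.1529 z [ 0.197 -0.03  -0.98 ] F [-3.7 -2.3 10.7] w 0.0502
[-0.43 -0.09 -0.14]
```

```bash
python3 drive.py '[[[0, -0.0001, 0.0005, 0, 0, 0], [0, 0, 0, 0, 0, 0]]]' >/dev/null; python3 s.py; python3 drive.py '[[[0, 0, -0.002, 0, 0, 0], [0, 0.0002, -0.002, 0, 0, 0], [0, 0, 0, 0, 0, 0]]]' >/dev/null; python3 s.py;python3 drive.py '[[[0, 0.0003, -0.002, 0, 0, 0], [0, 0.0003, -0.002, 0, 0, 0], [0, 0, 0, 0, 0, 0]]]' >/dev/null; python3 s.py; python3 lid.py
```

```text
t 43.45 steamer xyz mm [-104.8   57.4   74.2] phi -0.1529 z [ 0.197 -0.03  -0.98 ] F [-6.4 -2.3 12.6] w 0.0494
[-0.52 -0.14 -0.23]
t 43.825 steamer xyz mm [-105.9   57.1   76.6] phi -0.1531 z [ 0.196 -0.03  -0.98 ] F [2.3 0.5 1. ] w 0.05
[ 0.03 -0.2   0.02]
t 44.2 steamer xyz mm [-106.6   56.9   80.4] phi -0.1529 z [ 0.195 -0.031 -0.98 ] F [-0.2  0.1 -0. ] w 0.0501
[-0.03  0.11 -0.02]
[297. 186.] [(np.float64(-0.06), -6), (np.float64(-0.05), -9), (np.float64(-0.04), -12), (np.float64(-0.03), -8), (np.float64(-0.02), 1), (np.float64(-0.01), 10), (np.float64(0.0), 11), (np.float64(0.01), 8), (np.float64(0.02), 5), (np.float64(0.03), 1), (np.float64(0.04), -2), (np.float64(0.05), -9), (np.float64(0.06), -11), (np.float64(0.07), -4), (np.float64(0.08), 1), (np.float64(0.09), 5), (np.float64(0.1), 5), (np.float64(0.11), 4)]
0.09 [np.float64(296.7), np.float64(300.4), np.float64(304.6), np.float64(311.1)] 186 288 [73, 70, 69, 73, 66, 61, 56, 60, 69, 79, 81, 85, 87, 88, 90, 89, 88, 83, 86, 84, 86, 86, 86, 88]
0.075 [np.float64(295.4), np.float64(299.0), np.float64(303.0), np.float64(309.2)] 213 287 [70, 68, 72, 69, 64, 61, 55, 65, 73, 76, 80, 86, 84, 87, 89, 87, 89, 88, 85, 85, 87, 86, 87, 86]
0.06 [np.float64(294.2), np.float64(297.6), np.float64(301.5), np.float64(307.4)] 238 286 [70, 67, 67, 70, 63, 56, 51, 47, 55, 54, 51, 54, 57, 55, 52, 43, 17, 12, 0, 17, 11, 8, 20, 39]
```

```bash
python3 drive.py '[[[0, 0.0005, -0.004, 0, 0, 0], [0, 0, -0.004, 0, 0, 0], [0, 0, -0.02, 0, 0, 0], [0, 0, -0.05, 0, 0, 0], [0, -0.02, -0.05, 0, 0, 0], [0, -0.05, 0, 0, 0, 0], [0, -0.05, 0, 0, 0, 0], [0.05, 0, 0, 0, 0, 0], [0.05, 0, 0, 0, 0, 0], [0, 0, 0, 0, 0, 0]]]'; python3 s.py
python3 - <<'E'
from geo import *;from bench import r;import cv2
d0=pickle.load(open("d0.pkl","rb"))
for n in("top","scene"):
    f=r.get_image(n)["frame"];g0=cv2.cvtColor(d0[n]["frame"],6);g=cv2.cvtColor(f,6)
    boxes={"top":dict(lid=(215,160,40,60),jar=(122,135,38,38),tin=(116,192,38,38),mug=(375,200,50,50),lipR=(230,205,25,35)),"scene":dict(jar=(162,268,40,45),tin=(215,295,42,45),mug=(295,100,45,45),lid=(210,190,85,80))}[n]
    for b,(x,y,w,h) in boxes.items():
        t=g0[y:y+h,x:x+w];s=g[y-8:y+h+8,x-8:x+w+8];m=cv2.matchTemplate(s,t,cv2.TM_CCOEFF_NORMED);_,v,_,l=cv2.minMaxLoc(m);print(n,b,round(v,3),l[0]-8,l[1]-8)
E
```

```text
time: 45.5
tcp_pos: [0.2981, 0.437, 0.182]
orientation: [2.263, 1.946, 0.194]
ft_force: [0.1, -0.5, 0.0]
gripper_width: 0.0502
gripper_force: 0.0
t 45.5 steamer xyz mm [-249.5  158.5  182. ] phi -0.1505 z [ 0.195 -0.03  -0.98 ] F [ 0.1 -0.5  0. ] w 0.0502
[ 0.    0.07 -0.04]
top lid 0.999 0 0
top jar 1.0 0 0
top tin 0.984 0 0
top mug 1.0 0 0
top lipR 0.999 0 0
scene jar 1.0 0 0
scene tin 0.952 0 0
scene mug 0.999 0 0
scene lid 0.998 0 0
```

The lid is shut exactly as at the start, and the mug, jar and tin haven't moved.

```bash
python3 -c "
from bench import r
print(r.job_done())"
```

```text
the job is handed in; nothing more can be done
None
```

I handed the job in at about 45.5 s: the egg stands in the right cup, the lid is shut and appears latched, the other egg was still upright in its cup when last seen before the lid closed, and the mug, jar and tin have not moved; on the way up the front finger caught the lid's latch loop and pressed on it with up to about 53 N.

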